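# Lay out the place for rinsing and viewing a snail shell

## Robot

A 7-joint arm with a two-finger parallel gripper is mounted at the origin on the work surface. World frame = base frame: x ahead of the robot, y to its left, z up, the work surface at z = 0. Lengths are in m, angles in rad, forces in N, time in s.
With the tool pointing down it reaches from about 0.425 to 0.825 m from the base axis. Payload 3.6 kg.
Tool frame: the origin (TCP) lies midway between the tips of the shut fingers; the grasp point (between the pads) lies 19 mm behind it; z points along the fingers, y is the direction in which the jaws open and shut (so a half turn about z gives the same grasp; the last joint's range is limited). The gripper opens to 85 mm and grips with 20 to 120 N. Pads are 22 mm wide; open, the fingers measure 114 mm over their backs; the gripper's body (76 mm by 85 mm) begins 54 mm behind the grasp point. The pads swing forward as they close: fully open they stand 13 mm farther back than shut.
Start: joints at [1.222, 0.615, -0.013, 1.423, 0.008, 1.103, -0.04], TCP at [0.206, -0.616, 0.231] pointing down, gripper open.
Joint ranges: [-3.12, 3.12], [-0.3, 2.06], [-1.34, 1.32], [0.26, 2.42], [-1.36, 4.5], [0.01, 1.98], [-2.84, 2.84]. Speed limits (rad/s): [2.79, 2.79, 3.14, 3.14, 3.14, 3.14, 3.14].

## Interface

Orientations are given as a unit quaternion [x, y, z, w].
In Python, from rig import env gives the robot as it stands. The module is installed in compiled form; this text tells all that it offers.
- The arm moves only by the shell command python3 -m handwheel 'ROWS' [FORCE]. ROWS is JSON, a list of rows, each an object of numbers: "dx", "dy", "dz": the shift along the tool's x, y, z in cm; "rx", "ry", "rz": the turn, a rotation vector about the tool's x, y, z in rad; "gripper": the opening, from 0 (shut) to 1 (fully open). A call has 1 to 5 rows; each row is the pose to reach, as a shift and turn from the pose measured when the call began, along the tool's axes at that moment; what a row does not reach only later rows make up. A row lasts 1/12 s, in which the tool goes at most 41.7 mm and 7.16 degrees, less where a joint would pass 70% of its speed; a pose out of reach is approached as far as the arm can. A call with a gripper value outside its range is refused whole. The fingers move at their own pace and stop on an object; FORCE is the grip in N (left out, the last holds). Time passes only in rows, so rows that repeat a pose let the fingers close. It gives the time, the measured TCP pose, the force and the opening at its end, in the units of the state.
- env.get_state(): the state, without advancing time (a new reading comes with each control period).
- env.grab_frame(name): name is "scene" or "top"; returns the picture (480x640x3 uint8, red, green, blue); there is no depth.
- env.camera_model(name): a dict with "mtx" (3x3 intrinsics, pixels), "eye" and "rotation" of the camera in the world. Camera axes: x right, y down, z forward; pixel columns grow to the right and rows downward; lengths in m; the calibration is good to about 2 mm. A picture is of the moment at which its call begins. camera_model takes no time and is no camera call.
- env.hand_in(): hands the job in, once; it reports no verdict.
The state is a dict: "clock": time; "joints": joint angles; "qd": joint speeds; "effort": joint torques, N m; "ee_pos": TCP position; "ee_rot": TCP orientation; "force": force on the tool from outside, world axes, zero at the start; "wrist_torque": the same for the moment, N m; "gripper_width": finger opening in m.
Only numpy, scipy, OpenCV 4.12 (cv2) and the standard library are available. Lean on these libraries where they do the work, as an engineer would, in place of code of your own. Each camera call takes 0.05 s, during which the arm holds its last target.

## Task

Lay out this place at the laboratory bench for rinsing and viewing the snail shell: set the petri dish with the shell in the middle of the light plate's round lit glass, and stand the beaker on the bench midway between the light plate and the instrument tray, in line with the middles of both. Stand the larger of the two red-lidded jars straight behind the beaker with about 3 cm of clear bench between them, and the bottle with the rubber teat straight behind the middle of the light plate, about 3 cm clear of its edge (behind means on the side away from the robot, square to the plate). Set each one down upright without dropping it or tipping it over, and leave the small jar and the flat-capped bottle where they stand.

Things in the scene. Friction and masses are not known exactly. Their poses are not given: they have to be found in the camera images.
- light_plate: Square light plate fixed on the bench: aluminium slab 120 x 120 mm and 20 mm high with a white top and a round lit glass, 82 mm across, flush in the middle. Origin at the centre of its underside, so the top is 20 mm above the origin; z up, x points away from the robot (within about 6 degrees) and is the direction called behind, y points to the robot's left along the line to or from the instrument tray. It may stand to the left or to the right of the tray.
- instrument_tray: Shallow stainless steel tray, 165 mm (x) by 110 mm (y) and 20 mm high, fixed on the bench, with forceps and needles lying in it. Origin at the centre of its underside; its axes are parallel to the light plate's, and the middles of the two lie on one line along y, about 380 mm apart.
- petri_dish: Round open glass dish 58 mm in diameter and 20 mm high with a brown snail shell in it (the shell is lower than the rim), loose, about 45 g. Origin at the centre of its underside, z up through the mouth. Can be gripped across its outside.
- beaker: Round open glass beaker 50 mm in diameter and 70 mm high, straight wall 3 mm thick with white marks, loose, about 60 g. Origin at the centre of its underside, z up.
- large_jar: The larger specimen jar: clear round body 45 mm in diameter, red screw lid 48 mm in diameter that takes the top 22 mm; 75 mm high in all, loose, about 80 g. Origin at the centre of its underside, z up. Best gripped by the lid.
- dropper_bottle: Amber glass dropper bottle: straight round body 33 mm in diameter up to 52 mm, then a shoulder, a narrow black collar 21 mm wide from 60 to 68 mm and a thin dark rubber teat 13 mm wide up to 85 mm; loose, about 60 g. Origin at the centre of its underside, z up. Gripped by the body, with the teat between the fingers.
- small_jar: The smaller specimen jar, to be left alone: clear body 32 mm and red screw lid 35 mm in diameter, 45 mm high, loose. Origin at the centre of its underside, z up.
- capped_bottle: Amber glass bottle with a broad flat black cap and no teat, to be left alone: body 40 mm in diameter, cap 33 mm wide, 71 mm high, loose. Origin at the centre of its underside, z up.
There are look-alikes about, which are no part of the job. What is shaped like the beaker but yellow is not meant. Leave any pink look-alike of the petri_dish alone.

How it is judged:
By the outcome, as a careful person would: the job done as asked, in the order asked, and still so for the second after the job is handed in, with the robot touching nothing.
It also fails if it takes over 96 s, if anything falls off the work surface, if the arm or the gripper's body presses on something with over 40 N, if the wrist force passes 120 N, or if a joint passes its speed limit or range.

## Working session

There is one attempt and no reset: what is moved stays moved. The work goes in short steps, Python scripts to look and compute and a shell command to move; the robot and the scene stay as the last step left them, time stands still between calls to the robot, and variables do not carry over. Pictures are saved under pics/ and viewed, and the job is handed in when it is done.

```bash
mkdir -p pics
python3 - <<'E'
from rig import env
import cv2
for n in("scene","top"):
    m=env.camera_model(n);print(n,m)
    cv2.imwrite(f"pics/{n}0.png",env.grab_frame(n)[:,:,::-1])
print(env.get_state())
E
```

```text
scene {'mtx': array([[605.17657469,   0.        , 326.2158536 ],
       [  0.        , 605.17657469, 233.8960098 ],
       [  0.        ,   0.        ,   1.        ]]), 'eye': array([1.21065564, 0.48320166, 0.91240389]), 'rotation': array([ 0.39837333,  0.84942354, -0.31001478, -0.15384789])}
top {'mtx': array([[495.13021184,   0.        , 312.06079356],
       [  0.        , 495.13021184, 243.07022375],
       [  0.        ,   0.        ,   1.        ]]), 'eye': array([ 0.34405689, -0.00949652,  1.17166092]), 'rotation': array([ 0.71005553, -0.69500721,  0.07678937, -0.08300311])}
{'clock': 0.1, 'joints': array([ 1.22152035,  0.61582449, -0.01260289,  1.42474416,  0.00811793,
        1.10340595, -0.04040935]), 'qd': array([-1.30746636e-03, -1.15069730e-03,  1.06405668e-03, -5.74149896e-03,
       -1.43224404e-05,  1.24376668e-03, -2.59667210e-05]), 'effort': array([ 1.65469693e-03, -4.70380533e+01,  2.60460880e-01, -1.71569002e+01,
        1.00875288e-02,  5.94594399e-03, -2.95634536e-06]), 'ee_pos': array([ 0.2059607 , -0.61577883,  0.23025091]), 'ee_rot': array([ 9.87000260e-01,  1.60714427e-01, -2.13548825e-04, -1.14597955e-03]), 'force': array([0.16283634, 0.32882751, 0.62358437]), 'wrist_torque': array([ 0.01867227, -0.01930965, -0.00045702]), 'gripper_width': 0.08549610557135372}
```

View pics/scene0.png

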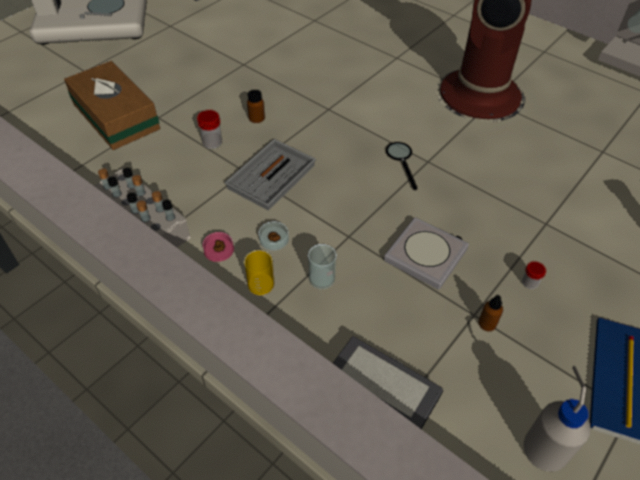

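View pics/top0.png

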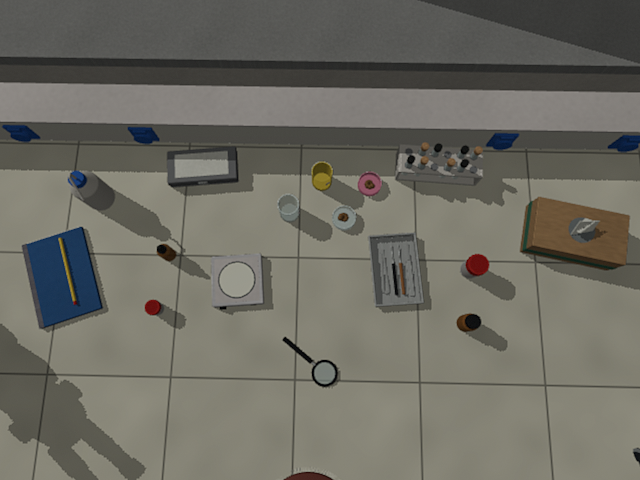

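```bash
cat > h.py <<'E'
import numpy as np,cv2
from rig import env
from scipy.spatial.transform import Rotation as R
def cam(n):
    m=env.camera_model(n);return m["mtx"],np.array(m["eye"]),R.from_quat(m["rotation"]).as_matrix()
def ray(n,uv,z):
    K,e,M=cam(n);d=M@np.linalg.solve(K,[uv[0],uv[1],1.]);return (e+d*(z-e[2])/d[2])
def proj(n,p):
    K,e,M=cam(n);q=K@(M.T@(np.array(p)-e));return q[:2]/q[2]
def crop(src,dst,x0,y0,x1,y1,s):
    im=cv2.imread(src)[y0:y1,x0:x1];cv2.imwrite(dst,cv2.resize(im,None,fx=s,fy=s,interpolation=cv2.INTER_CUBIC))
E
python3 - <<'E'
from h import *
crop("pics/top0.png","pics/c1.png",140,150,340,300,4)
crop("pics/top0.png","pics/c2.png",300,150,500,300,4)
crop("pics/scene0.png","pics/c3.png",180,90,340,210,5)
crop("pics/scene0.png","pics/c4.png",200,200,360,300,5)
crop("pics/scene0.png","pics/c5.png",370,200,530,340,4)
for uv in [(237,280),(397,270)]:print(ray("top",uv,.02))
for uv in [(427,249),(270,173)]:print(ray("scene",uv,.02))
E
```

```text
[0.5166562  0.17797312 0.02      ]
[ 0.54837446 -0.19775889  0.02      ]
[0.51950023 0.1797726  0.02      ]
[ 0.55990198 -0.18972366  0.02      ]
```

View pics/c1.png

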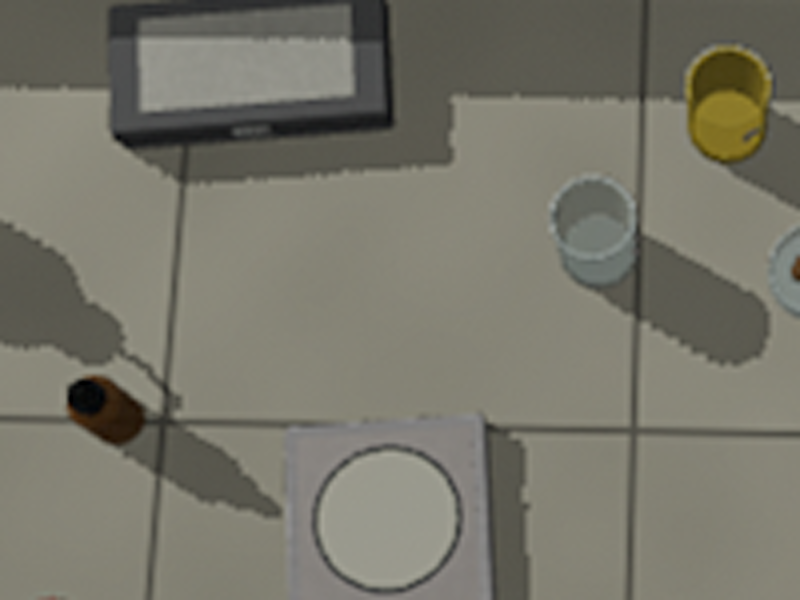

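View pics/c2.png

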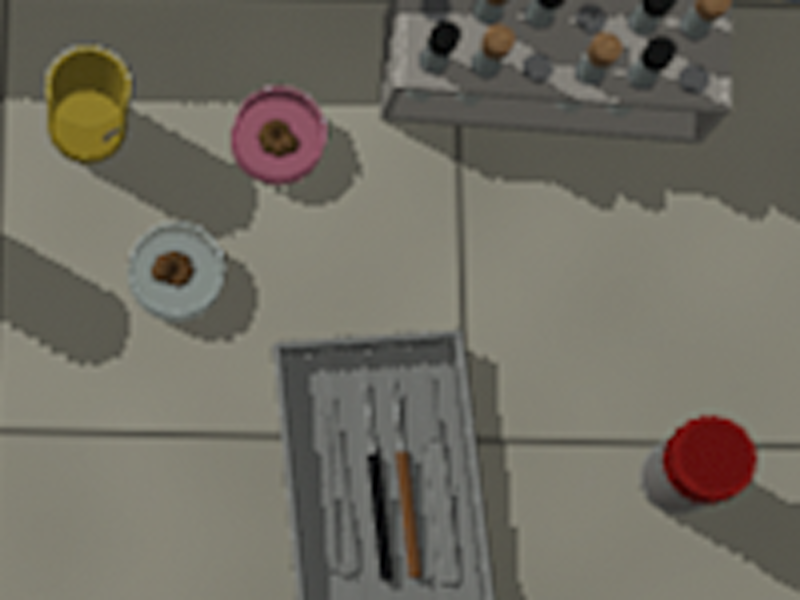

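View pics/c3.png

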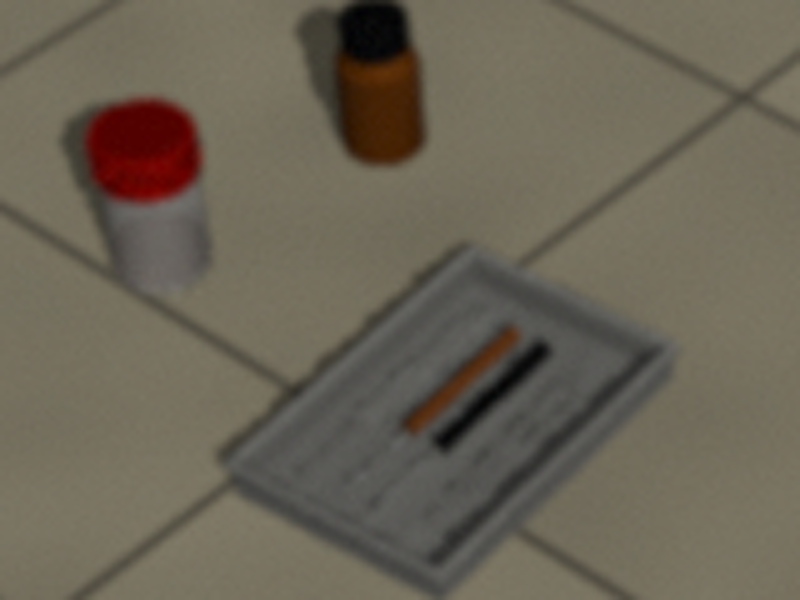

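View pics/c4.png

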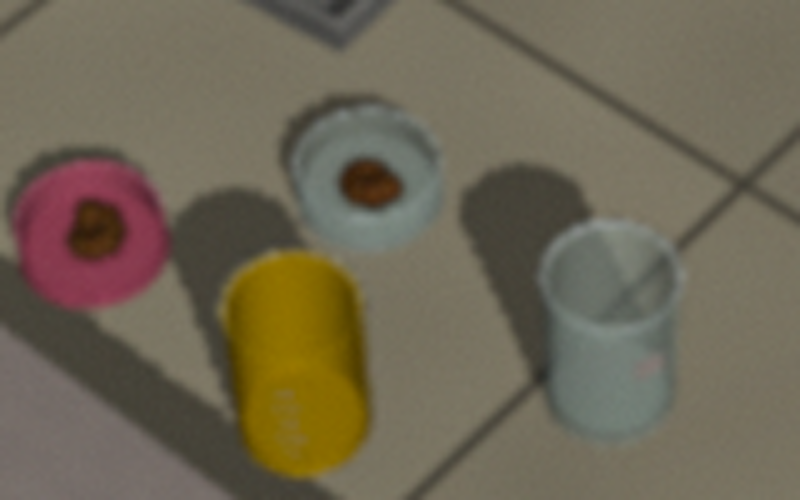

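View pics/c5.png

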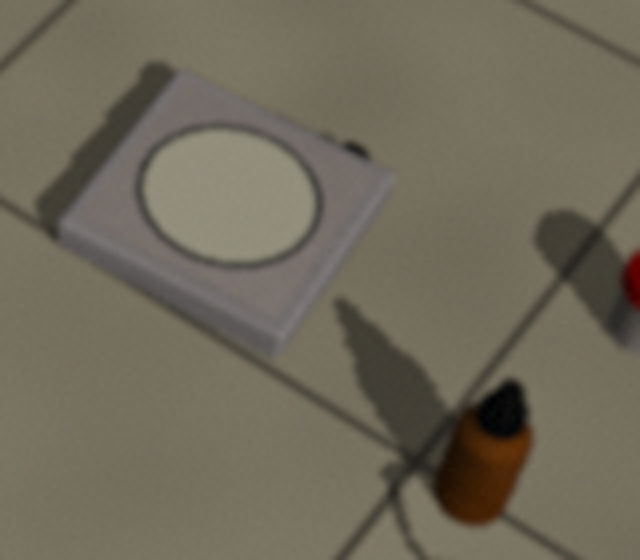

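Run:
```python
from h import *
crop("pics/top0.png","pics/c6.png",350,220,450,320,6)
crop("pics/top0.png","pics/c7.png",200,240,280,320,7)
def c(o,s,x,y): return (o[0]+(x+.5)/s-.5,o[1]+(y+.5)/s-.5)
P=lambda n,name,uv,z:print(name,n,np.round(uv,1),np.round(ray(n,uv,z)[:2],4))
P("top","beaker",c((140,150),4,593,218),.07)
P("top","beakerbase",c((140,150),4,599,247),.0)
P("scene","beaker",c((200,200),5,612,272),.07)
P("top","petri",c((300,150),4,176,271),.02)
P("scene","petri",c((200,200),5,367,163),.02)
P("top","jar",c((300,150),4,710,458),.075)
P("scene","jar",c((180,90),5,144,140),.075)
P("top","drop",c((140,150),4,86,396),.07)
P("top","dropbase",c((140,150),4,122,422),.0)
P("scene","dropbase",c((370,200),4,472,497),.0)
P("scene","droptip",c((370,200),4,510,387),.085)
for n,f in(("top","top0"),("scene","scene0")):
    im=cv2.imread(f"pics/{f}.png");hsv=cv2.cvtColor(im,cv2.COLOR_BGR2HSV)
    # plate glass: edge ring
    g=cv2.cvtColor(im,cv2.COLOR_BGR2GRAY); seed=(237,280) if n=="top" else (427,249)
    m=np.zeros((482,642),np.uint8);_,_,m,_=cv2.floodFill(im.copy(),m,seed,0,(14,)*3,(14,)*3,4|cv2.FLOODFILL_FIXED_RANGE|cv2.FLOODFILL_MASK_ONLY|(255<<8))
    ct=max(cv2.findContours(m[1:-1,1:-1],0,2)[0],key=cv2.contourArea)
    q=np.array([ray(n,p[0],.02)[:2] for p in ct]).astype(np.float32);ce,r=cv2.minEnclosingCircle(q);print(n,"glass",ce,2*r,cv2.fitEllipse(q))
    for lo,hi in(((0,150,60),(6,255,255)),):
        m=cv2.inRange(hsv,lo,hi)
        for k in cv2.findContours(m,0,2)[0]:
            if cv2.contourArea(k)>30:
                e=cv2.fitEllipse(k);print(n,"red",np.round(e[0],1),e[1],ray(n,e[0],.075),cv2.contourArea(k))
```

```text
beaker top [287.9 204.1] [0.6896 0.0614]
beakerbase top [289.4 211.4] [0.6929 0.0616]
beaker scene [322. 254.] [0.6887 0.0597]
petri top [343.6 217.4] [ 0.6745 -0.0711]
petri scene [273.  232.2] [ 0.6773 -0.0727]
jar top [477.1 264.1] [ 0.5558 -0.3687]
jar scene [208.4 117.6] [ 0.5596 -0.3675]
drop top [161.1 248.6] [0.5777 0.3472]
dropbase top [170.1 255.1] [0.5769 0.3466]
dropbase scene [487.6 323.9] [0.5782 0.3493]
droptip scene [497.1 296.4] [0.5799 0.3472]
top glass (0.5185317397117615, 0.1796337068080902) 0.07987411320209503 ((0.5184036493301392, 0.17971903085708618), (0.07723678648471832, 0.07828092575073242), 9.859651565551758)
top red [152.  306.8] (13.786194801330566, 14.791756629943848) [0.44473542 0.35375153 0.075     ] 156.0
top red [477.1 264.3] (19.971418380737305, 22.23526954650879) [ 0.55547944 -0.36860463  0.075     ] 341.5
scene glass (0.5184692740440369, 0.17823509871959686) 0.0786704272031784 ((0.5181040167808533, 0.17833229899406433), (0.07562565803527832, 0.07702445238828659), 29.703136444091797)
scene red [535.4 270.1] (16.982276916503906, 19.185230255126953) [0.47983339 0.36943543 0.075     ] 241.5
scene red [208.  119.7] (20.186731338500977, 22.562423706054688) [ 0.5650975 -0.3630611  0.075    ] 346.0
scene red [491.5 105.6] (22.72226905822754, 44.03080368041992) [0.12122814 0.08105695 0.075     ] 646.0
```

View pics/c6.png

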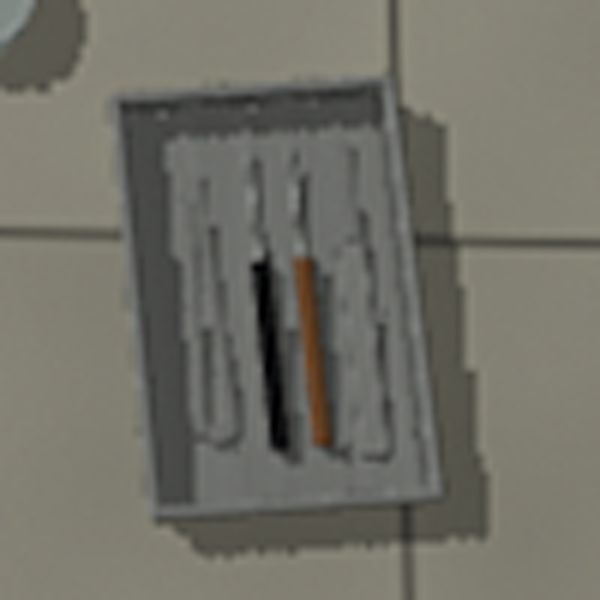

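View pics/c7.png

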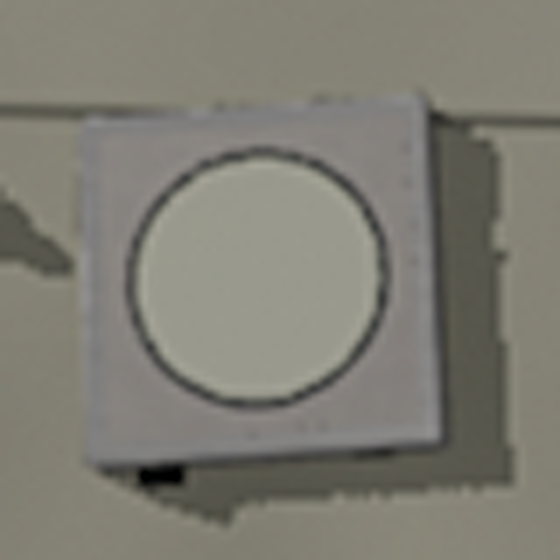

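Run:
```python
from h import *
def c(o,s,x,y): return (o[0]+(x+.5)/s-.5,o[1]+(y+.5)/s-.5)
T=[ray("top",c((350,220),6,*p),.02)[:2] for p in[(115,98),(391,78),(440,496),(155,516)]]
S=[ray("scene",c((180,90),5,*p),.02)[:2] for p in[(440,580),(225,460),(470,247),(672,348)]]
P=[ray("top",c((200,240),7,*p),.02)[:2] for p in[(85,118),(420,97),(442,440),(93,466)]]
Q=[ray("scene",c((370,200),4,*p),.02)[:2] for p in[(275,338),(63,225),(180,72),(393,178)]]
for X in(T,S,P,Q):
    X=np.array(X);v=(X[0]+X[1]-X[2]-X[3]);w=(X[0]+X[3]-X[1]-X[2]);print(X.mean(0),np.linalg.norm(v)/2,np.linalg.norm(w)/2,np.degrees(np.arctan2(v[1],v[0])),np.degrees(np.arctan2(-w[0],w[1])))
s=env.get_state();print(R.from_quat(s["ee_rot"]).as_matrix().round(3))
```

```text
[ 0.55182443 -0.19407368] 0.16684655986613195 0.11060155218932498 5.105982441444614 5.335972129615178
[ 0.55342828 -0.1944402 ] 0.16622458892419956 0.11369276989155559 5.390964084775995 3.8853485998527675
[0.51823583 0.17873712] 0.11738150596343512 0.11488161614781663 5.691535739754264 5.176981676425397
[0.52147815 0.17990327] 0.11704404674748912 0.114886808544116 4.9057408951565735 4.492858638154985
[[ 0.948  0.317 -0.001]
 [ 0.317 -0.948  0.002]
 [-0.    -0.002 -1.   ]]
```

```bash
cat > go.py <<'E'
import sys
from h import *
x,y,z,yaw=map(float,sys.argv[1:5]);yaw=np.radians(yaw)
s=env.get_state();M=R.from_quat(s["ee_rot"]).as_matrix()
D=np.array([[np.cos(yaw),np.sin(yaw),0],[np.sin(yaw),-np.cos(yaw),0],[0,0,-1]])
print("t",round(s["clock"],2),"pos",s["ee_pos"].round(4),"yaw",round(np.degrees(np.arctan2(M[1,0],M[0,0])),1),"F",s["force"].round(1),"w",round(s["gripper_width"],4),"j",s["joints"].round(2))
print("d cm",(M.T@(np.array([x,y,z])-s["ee_pos"])*100).round(2),"r",R.from_matrix(M.T@D).as_rotvec().round(3))
E
python3 go.py .676 -.072 .2 0
```

```text
t 0.1 pos [ 0.206  -0.6158  0.2303] yaw 18.5 F [0.2 0.3 0.6] w 0.0855 j [ 1.22  0.62 -0.01  1.42  0.01  1.1  -0.04]
d cm [ 61.83 -36.65   3.11] r [-0.002  0.     0.323]
```

```bash
python3 -m handwheel '[{"dx":61.8,"dy":-36.6,"dz":3.1,"rz":0.32,"gripper":1},{"dx":61.8,"dy":-36.6,"dz":3.1,"rz":0.32},{"dx":61.8,"dy":-36.6,"dz":3.1,"rz":0.32},{"dx":61.8,"dy":-36.6,"dz":3.1,"rz":0.32},{"dx":61.8,"dy":-36.6,"dz":3.1,"rz":0.32}]' 40; python3 go.py .676 -.072 .2 0
```

```text
t 0.1 pos [ 0.206  -0.6158  0.2303] yaw 18.5 F [0.2 0.3 0.6] w 0.0855 j [ 1.22  0.62 -0.01  1.42  0.01  1.1  -0.04]
d cm [ 61.83 -36.65   3.11] r [-0.002  0.     0.323]schema error: expected keys dx, dy, dz, rx, ry, rz, gripper
```

```bash
python3 -m handwheel '[{"dx":61.8,"dy":-36.6,"dz":3.1,"rx":0,"ry":0,"rz":0.32,"gripper":1},{"dx":61.8,"dy":-36.6,"dz":3.1,"rx":0,"ry":0,"rz":0.32,"gripper":1},{"dx":61.8,"dy":-36.6,"dz":3.1,"rx":0,"ry":0,"rz":0.32,"gripper":1},{"dx":61.8,"dy":-36.6,"dz":3.1,"rx":0,"ry":0,"rz":0.32,"gripper":1},{"dx":61.8,"dy":-36.6,"dz":3.1,"rx":0,"ry":0,"rz":0.32,"gripper":1}]' 40; python3 go.py .676 -.072 .2 0
```

```text
clock: 0.52
ee_pos: [0.3431, -0.4569, 0.2218]
ee_rot: [1.0, 0.001, -0.001, -0.001]
force: [1.2, -0.6, 0.9]
gripper_width: 0.0856
t 0.52 pos [ 0.3431 -0.4569  0.2218] yaw 0.1 F [ 1.2 -0.6  0.9] w 0.0856 j [ 0.85  0.5   0.06  1.67 -0.04  0.97 -0.64]
d cm [ 33.39 -38.4    2.25] r [-0.003  0.001  0.002]
```

```bash
python3 -m handwheel '[{"dx":33.3,"dy":-38.4,"dz":2.2,"rx":0,"ry":0,"rz":0,"gripper":1},{"dx":33.3,"dy":-38.4,"dz":2.2,"rx":0,"ry":0,"rz":0,"gripper":1},{"dx":33.3,"dy":-38.4,"dz":2.2,"rx":0,"ry":0,"rz":0,"gripper":1},{"dx":33.3,"dy":-38.4,"dz":2.2,"rx":0,"ry":0,"rz":0,"gripper":1},{"dx":33.3,"dy":-38.4,"dz":2.2,"rx":0,"ry":0,"rz":0,"gripper":1}]'; python3 go.py .676 -.072 .2 0
```

```text
clock: 0.93
ee_pos: [0.4787, -0.2992, 0.213]
ee_rot: [1.0, 0.001, -0.001, -0.002]
force: [0.6, -0.6, -0.7]
gripper_width: 0.0854
t 0.93 pos [ 0.4787 -0.2992  0.213 ] yaw 0.1 F [ 0.6 -0.6 -0.7] w 0.0854 j [ 0.49  0.5   0.04  1.7  -0.03  0.94 -1.02]
d cm [ 19.78 -22.67   1.34] r [-0.003  0.002  0.002]
```

```bash
python3 -m handwheel '[{"dx":20,"dy":-23.2,"dz":0,"rx":0,"ry":0,"rz":0,"gripper":1},{"dx":20,"dy":-23.2,"dz":0,"rx":0,"ry":0,"rz":0,"gripper":1},{"dx":20,"dy":-23.2,"dz":0,"rx":0,"ry":0,"rz":0,"gripper":1},{"dx":20,"dy":-23.2,"dz":0,"rx":0,"ry":0,"rz":0,"gripper":1},{"dx":20,"dy":-23.2,"dz":0,"rx":0,"ry":0,"rz":0,"gripper":1}]'; python3 go.py .676 -.072 .13 0
```

```text
clock: 1.35
ee_pos: [0.614, -0.1408, 0.213]
ee_rot: [1.0, 0.001, -0.002, -0.002]
force: [0.3, -1.4, -0.6]
gripper_width: 0.0851
t 1.35 pos [ 0.614  -0.1408  0.213 ] yaw 0.1 F [ 0.3 -1.4 -0.6] w 0.0851 j [ 0.17  0.6   0.04  1.51 -0.03  1.04 -1.35]
d cm [ 6.24 -6.84  8.3 ] r [-0.003  0.003  0.002]
```

```bash
python3 -m handwheel '[{"dx":6.2,"dy":-6.8,"dz":2,"rx":0,"ry":0,"rz":0,"gripper":1},{"dx":6.2,"dy":-6.8,"dz":2,"rx":0,"ry":0,"rz":0,"gripper":1},{"dx":6.2,"dy":-6.8,"dz":2,"rx":0,"ry":0,"rz":0,"gripper":1},{"dx":6.2,"dy":-6.8,"dz":5,"rx":0,"ry":0,"rz":0,"gripper":1},{"dx":6.2,"dy":-6.8,"dz":8.3,"rx":0,"ry":0,"rz":0,"gripper":1}]'; python3 go.py .676 -.072 .06 0
python3 - <<'E'
from h import *
cv2.imwrite("pics/s1.png",env.grab_frame("scene")[:,:,::-1]);crop("pics/s1.png","pics/s1c.png",180,150,380,300,4)
E
```

```text
clock: 1.77
ee_pos: [0.678, -0.0702, 0.1308]
ee_rot: [1.0, 0.003, 0.001, -0.002]
force: [-0.5, 0.0, -0.9]
gripper_width: 0.0852
t 1.77 pos [ 0.678  -0.0702  0.1308] yaw 0.4 F [-0.5  0.  -0.9] w 0.0852 j [ 0.06  0.76  0.03  1.44 -0.03  0.94 -1.47]
d cm [-0.22  0.21  7.08] r [-0.004 -0.003  0.006]
```

View pics/s1c.png

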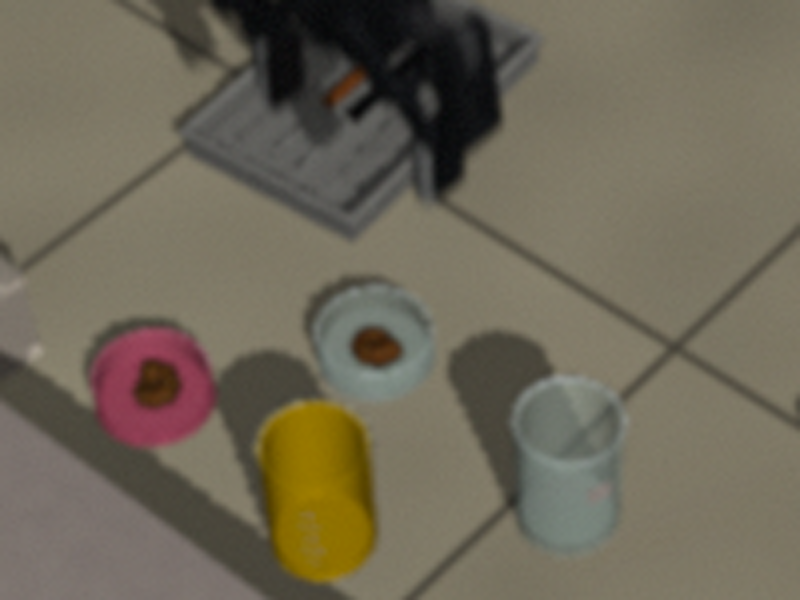

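Picture: the gripper is open above the tray-side of the dish (dish at crop 373,342); yellow beaker and pink dish stand well clear of the fingers' line.

```bash
python3 -m handwheel '[{"dx":-0.2,"dy":0.2,"dz":3,"rx":0,"ry":0,"rz":0,"gripper":1},{"dx":-0.2,"dy":0.2,"dz":6,"rx":0,"ry":0,"rz":0,"gripper":1},{"dx":-0.2,"dy":0.2,"dz":7.5,"rx":0,"ry":0,"rz":0,"gripper":1},{"dx":-0.2,"dy":0.2,"dz":8.5,"rx":0,"ry":0,"rz":0,"gripper":1},{"dx":-0.2,"dy":0.2,"dz":8.5,"rx":0,"ry":0,"rz":0,"gripper":1}]'; python3 go.py .676 -.072 .003 0
python3 - <<'E'
from h import *
cv2.imwrite("pics/s2.png",env.grab_frame("scene")[:,:,::-1]);crop("pics/s2.png","pics/s2c.png",200,150,360,270,5)
E
```

```text
clock: 2.23
ee_pos: [0.6661, -0.0726, 0.0341]
ee_rot: [1.0, 0.002, -0.011, -0.003]
force: [-0.6, 0.4, 0.0]
gripper_width: 0.085
t 2.23 pos [ 0.6661 -0.0726  0.0341] yaw 0.2 F [-0.6  0.4  0. ] w 0.085 j [ 0.06  0.87  0.03  1.51 -0.03  0.78 -1.46]
d cm [ 1.05 -0.04  3.08] r [-0.005  0.021  0.004]
```

View pics/s2c.png

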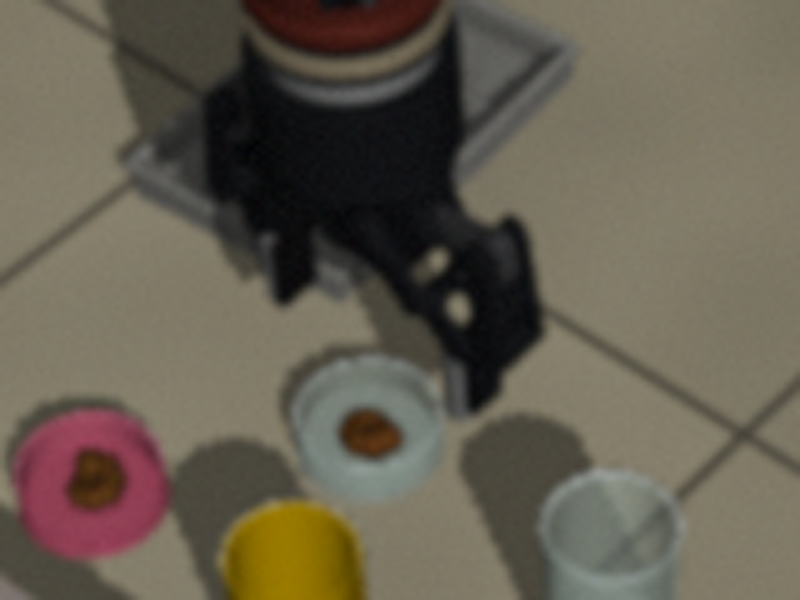

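```bash
python3 -m handwheel '[{"dx":1.0,"dy":0,"dz":0,"rx":-0.005,"ry":0.02,"rz":0,"gripper":1},{"dx":1.0,"dy":0,"dz":0,"rx":-0.005,"ry":0.02,"rz":0,"gripper":1},{"dx":1.0,"dy":0,"dz":0,"rx":-0.005,"ry":0.02,"rz":0,"gripper":1}]'; python3 go.py .676 -.072 .003 0
```

```text
clock: 2.53
ee_pos: [0.6792, -0.0725, 0.0376]
ee_rot: [1.0, 0.002, 0.003, 0.0]
force: [0.3, -0.2, 1.0]
gripper_width: 0.0852
t 2.53 pos [ 0.6792 -0.0725  0.0376] yaw 0.2 F [ 0.3 -0.2  1. ] w 0.0852 j [ 0.06  0.87  0.03  1.5  -0.03  0.77 -1.47]
d cm [-0.34 -0.06  3.46] r [ 0.    -0.006  0.004]
```

```bash
python3 -m handwheel '[{"dx":-0.2,"dy":0,"dz":1,"rx":0,"ry":0,"rz":0,"gripper":1},{"dx":-0.2,"dy":0,"dz":2,"rx":0,"ry":0,"rz":0,"gripper":1},{"dx":-0.2,"dy":0,"dz":2.6,"rx":0,"ry":0,"rz":0,"gripper":1},{"dx":-0.2,"dy":0,"dz":3.2,"rx":0,"ry":0,"rz":0,"gripper":1},{"dx":-0.2,"dy":0,"dz":3.2,"rx":0,"ry":0,"rz":0,"gripper":1}]'; python3 go.py .676 -.072 .003 0
```

```text
clock: 2.95
ee_pos: [0.6758, -0.0724, 0.0033]
ee_rot: [1.0, 0.002, 0.001, -0.0]
force: [0.0, -0.2, -0.1]
gripper_width: 0.0853
t 2.95 pos [ 0.6758 -0.0724  0.0033] yaw 0.2 F [ 0.  -0.2 -0.1] w 0.0853 j [ 0.06  0.91  0.03  1.52 -0.03  0.71 -1.47]
d cm [ 0.02 -0.04  0.03] r [-0.    -0.002  0.004]
```

```bash
python3 -m handwheel '[{"dx":0,"dy":0,"dz":0,"rx":0,"ry":0,"rz":0,"gripper":0.75},{"dx":0,"dy":0,"dz":0,"rx":0,"ry":0,"rz":0,"gripper":0.7},{"dx":0,"dy":0,"dz":0,"rx":0,"ry":0,"rz":0,"gripper":0.6},{"dx":0,"dy":0,"dz":0,"rx":0,"ry":0,"rz":0,"gripper":0.5},{"dx":0,"dy":0,"dz":0,"rx":0,"ry":0,"rz":0,"gripper":0.5}]' 30; python3 -m handwheel '[{"dx":0,"dy":0,"dz":0,"rx":0,"ry":0,"rz":0,"gripper":0.5},{"dx":0,"dy":0,"dz":0,"rx":0,"ry":0,"rz":0,"gripper":0.5},{"dx":0,"dy":0,"dz":0,"rx":0,"ry":0,"rz":0,"gripper":0.5}]' 30;  python3 go.py .676 -.072 .003 0
```

```text
clock: 3.37
ee_pos: [0.676, -0.0725, 0.0036]
ee_rot: [1.0, 0.002, 0.001, 0.0]
force: [-0.3, 0.2, 0.1]
gripper_width: 0.0571
clock: 3.62
ee_pos: [0.676, -0.0724, 0.0036]
ee_rot: [1.0, 0.002, 0.002, 0.0]
force: [0.1, -0.5, -0.5]
gripper_width: 0.0572
t 3.62 pos [ 0.676  -0.0724  0.0036] yaw 0.2 F [ 0.1 -0.5 -0.5] w 0.0572 j [ 0.06  0.91  0.03  1.52 -0.03  0.71 -1.47]
d cm [-0.   -0.04  0.06] r [ 0.    -0.003  0.004]
```

```bash
python3 -m handwheel '[{"dx":0,"dy":0,"dz":-1.5,"rx":0,"ry":0,"rz":0,"gripper":0.5},{"dx":0,"dy":0,"dz":-4,"rx":0,"ry":0,"rz":0,"gripper":0.5},{"dx":0,"dy":0,"dz":-7,"rx":0,"ry":0,"rz":0,"gripper":0.5},{"dx":0,"dy":0,"dz":-10,"rx":0,"ry":0,"rz":0,"gripper":0.5},{"dx":0,"dy":0,"dz":-12,"rx":0,"ry":0,"rz":0,"gripper":0.5}]' 30; python3 go.py .5185 .179 .13 0
python3 - <<'E'
from h import *
for n in("top","scene"):cv2.imwrite(f"pics/{n}3.png",env.grab_frame(n)[:,:,::-1])
crop("pics/scene3.png","pics/s3c.png",200,150,360,270,5)
E
```

```text
clock: 4.03
ee_pos: [0.6772, -0.0727, 0.1282]
ee_rot: [1.0, 0.002, 0.004, 0.0]
force: [0.6, -0.3, -0.8]
gripper_width: 0.057
t 4.03 pos [ 0.6772 -0.0727  0.1282] yaw 0.2 F [ 0.6 -0.3 -0.8] w 0.057 j [ 0.06  0.76  0.03  1.45 -0.03  0.93 -1.47]
d cm [-15.76 -25.23  -0.33] r [ 0.001 -0.008  0.004]
```

View pics/s3c.png

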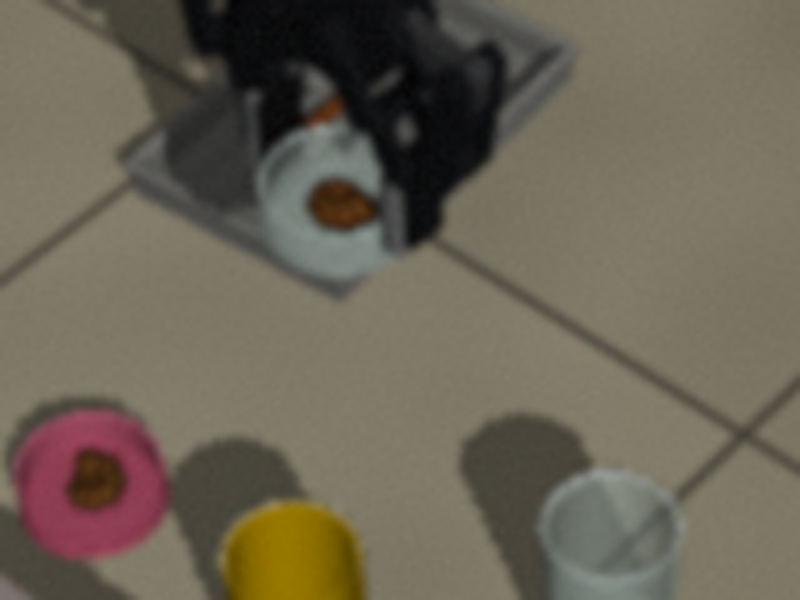

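The dish is lifted level between the fingers (crop 333,195), shell inside.

```bash
python3 -m handwheel '[{"dx":-2,"dy":-3,"dz":0,"rx":0,"ry":0,"rz":0,"gripper":0.5},{"dx":-4,"dy":-6.5,"dz":0,"rx":0,"ry":0,"rz":0,"gripper":0.5},{"dx":-6.2,"dy":-10,"dz":0,"rx":0,"ry":0,"rz":0,"gripper":0.5},{"dx":-8.4,"dy":-13.5,"dz":0,"rx":0,"ry":0,"rz":0,"gripper":0.5},{"dx":-10.6,"dy":-17,"dz":0,"rx":0,"ry":0,"rz":0,"gripper":0.5}]' 30; python3 go.py .5185 .179 .1 0
```

```text
clock: 4.55
ee_pos: [0.5706, 0.098, 0.128]
ee_rot: [1.0, 0.002, 0.007, 0.0]
force: [0.9, 1.1, -0.6]
gripper_width: 0.0573
t 4.55 pos [0.5706 0.098  0.128 ] yaw 0.2 F [ 0.9  1.1 -0.6] w 0.0573 j [-0.24  0.62  0.05  1.77 -0.04  0.74 -1.74]
d cm [-5.22 -8.13  2.73] r [ 0.001 -0.013  0.004]
```

```bash
python3 -m handwheel '[{"dx":-2,"dy":-3,"dz":0,"rx":0,"ry":0,"rz":0,"gripper":0.5},{"dx":-4,"dy":-6,"dz":0,"rx":0,"ry":0,"rz":0,"gripper":0.5},{"dx":-5.2,"dy":-8.1,"dz":1,"rx":0,"ry":-0.013,"rz":0,"gripper":0.5},{"dx":-5.2,"dy":-8.1,"dz":3,"rx":0,"ry":-0.013,"rz":0,"gripper":0.5},{"dx":-5.2,"dy":-8.1,"dz":5,"rx":0,"ry":-0.013,"rz":0,"gripper":0.5}]' 30; python3 go.py .5185 .179 .026 0
python3 - <<'E'
from h import *
for n in("top","scene"):cv2.imwrite(f"pics/{n}4.png",env.grab_frame(n)[:,:,::-1])
crop("pics/scene4.png","pics/s4c.png",350,170,510,290,5)
E
```

```text
clock: 4.97
ee_pos: [0.518, 0.1818, 0.0774]
ee_rot: [1.0, 0.005, 0.001, -0.0]
force: [0.5, 0.2, -1.3]
gripper_width: 0.0571
t 4.97 pos [0.518  0.1818 0.0774] yaw 0.5 F [ 0.5  0.2 -1.3] w 0.0571 j [-0.41  0.66  0.05  1.88 -0.05  0.6  -1.89]
d cm [0.05 0.29 5.14] r [-0.001 -0.001  0.009]
```

View pics/s4c.png

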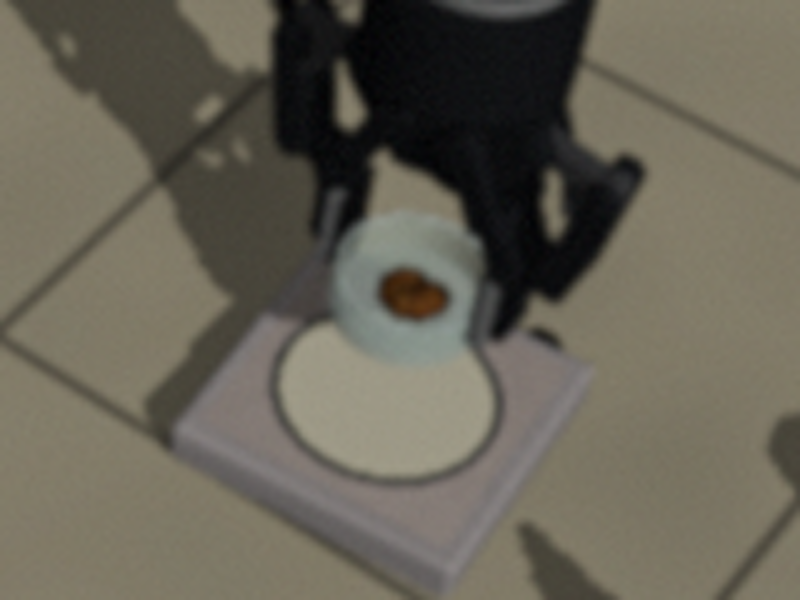

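Run:
```python
from h import *
print(ray("scene",(350+409/5,170+272/5),.0938))
a=[]
for t in np.linspace(0,2*np.pi,60):
    a.append(proj("scene",[.518+.029*np.cos(t),.1818+.029*np.sin(t),.0938]))
a=(np.array(a)-[350,170])*5;print(a.min(0),a.max(0))
```

```text
[0.52279597 0.17988192 0.0938    ]
[340.4335015 208.0169898] [501.24816063 327.92848073]
```

```bash
python3 -m handwheel '[{"dx":0,"dy":0.3,"dz":2,"rx":0,"ry":0,"rz":0,"gripper":0.5},{"dx":0,"dy":0.3,"dz":3.5,"rx":0,"ry":0,"rz":0,"gripper":0.5},{"dx":0,"dy":0.3,"dz":4.5,"rx":0,"ry":0,"rz":0,"gripper":0.5},{"dx":0,"dy":0.3,"dz":4.9,"rx":0,"ry":0,"rz":0,"gripper":0.5},{"dx":0,"dy":0.3,"dz":4.9,"rx":0,"ry":0,"rz":0,"gripper":0.5}]' 30; python3 go.py .5185 .179 .0238 0
python3 - <<'E'
from h import *
for n in("top","scene"):cv2.imwrite(f"pics/{n}5.png",env.grab_frame(n)[:,:,::-1])
crop("pics/scene5.png","pics/s5c.png",350,170,510,290,5)
crop("pics/top5.png","pics/t5c.png",200,240,280,320,7)
E
```

```text
clock: 5.48
ee_pos: [0.5156, 0.1748, 0.0253]
ee_rot: [1.0, 0.002, -0.004, 0.002]
force: [0.4, -0.8, -0.1]
gripper_width: 0.0573
t 5.48 pos [0.5156 0.1748 0.0253] yaw 0.3 F [ 0.4 -0.8 -0.1] w 0.0573 j [-0.39  0.74  0.04  1.91 -0.06  0.49 -1.88]
d cm [ 0.3  -0.42  0.15] r [0.004 0.008 0.004]
```

View pics/s5c.png

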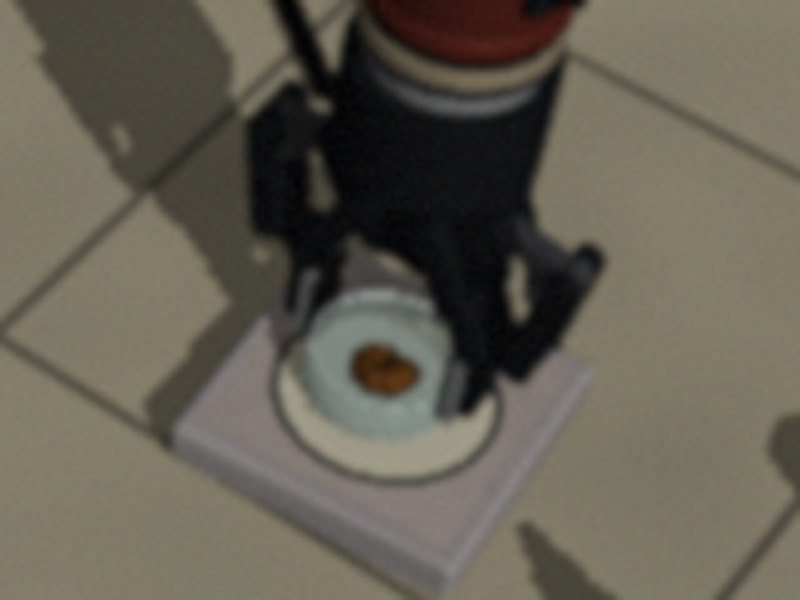

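View pics/t5c.png

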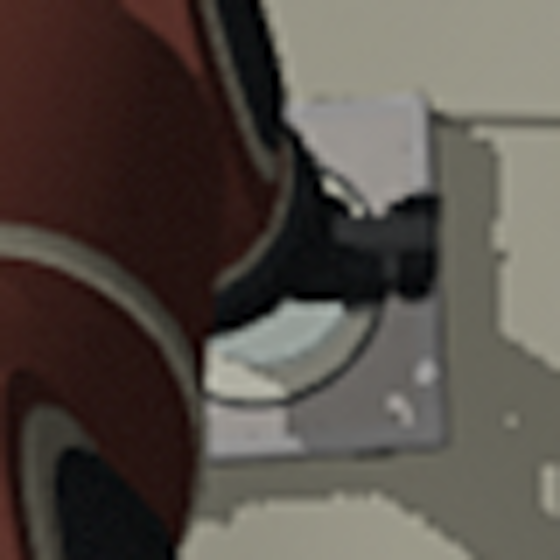

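```bash
python3 -m handwheel '[{"dx":0.3,"dy":-0.4,"dz":0,"rx":0,"ry":0.008,"rz":0,"gripper":0.5},{"dx":0.3,"dy":-0.4,"dz":0,"rx":0,"ry":0.008,"rz":0,"gripper":0.5},{"dx":0.3,"dy":-0.4,"dz":0,"rx":0,"ry":0.008,"rz":0,"gripper":0.5},{"dx":0.3,"dy":-0.4,"dz":0,"rx":0,"ry":0.008,"rz":0,"gripper":0.5}]' 30; python3 go.py .5185 .179 .0238 0
python3 - <<'E'
from h import *
for n in("top","scene"):cv2.imwrite(f"pics/{n}6.png",env.grab_frame(n)[:,:,::-1])
crop("pics/scene6.png","pics/s6c.png",390,210,470,270,10)
for z in(.041,.021):
    t=np.linspace(0,2*np.pi,90)
    a=np.array([proj("scene",[.5185+.029*np.cos(t),.179+.029*np.sin(t),z]) for t in t]);a=(a-[390,210]+.5)*10;print(a.min(0),a.max(0))
E
```

```text
clock: 5.92
ee_pos: [0.5196, 0.1796, 0.0268]
ee_rot: [1.0, 0.003, 0.002, 0.001]
force: [0.6, 0.6, -0.7]
gripper_width: 0.0572
t 5.92 pos [0.5196 0.1796 0.0268] yaw 0.3 F [ 0.6  0.6 -0.7] w 0.0572 j [-0.4   0.74  0.04  1.91 -0.06  0.49 -1.89]
d cm [-0.11  0.05  0.3 ] r [ 0.003 -0.003  0.005]
[235.54103109 202.74413775] [545.39620324 439.95581967]
[222.59392522 270.35764791] [528.30716886 506.63287935]
```

View pics/s6c.png

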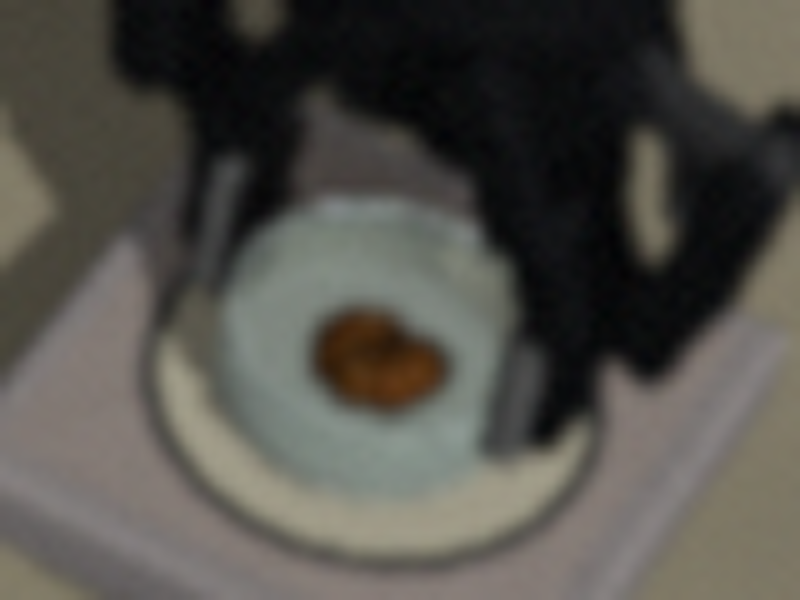

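```bash
python3 -m handwheel '[{"dx":-0.1,"dy":0,"dz":0.1,"rx":0,"ry":0,"rz":0,"gripper":0.5},{"dx":-0.1,"dy":0,"dz":0.2,"rx":0,"ry":0,"rz":0,"gripper":0.5},{"dx":-0.1,"dy":0,"dz":0.3,"rx":0,"ry":0,"rz":0,"gripper":0.5},{"dx":-0.1,"dy":0,"dz":0.3,"rx":0,"ry":0,"rz":0,"gripper":0.5}]' 30; python3 go.py .5185 .179 .0238 0
```

```text
clock: 6.35
ee_pos: [0.5182, 0.1791, 0.0236]
ee_rot: [1.0, 0.002, 0.001, 0.002]
force: [-1.4, 0.3, 0.5]
gripper_width: 0.0572
t 6.35 pos [0.5182 0.1791 0.0236] yaw 0.3 F [-1.4  0.3  0.5] w 0.0572 j [-0.4   0.75  0.04  1.91 -0.06  0.48 -1.89]
d cm [ 0.03  0.01 -0.02] r [ 0.003 -0.002  0.005]
```

```bash
python3 -m handwheel '[{"dx":0,"dy":0,"dz":0.05,"rx":0,"ry":0,"rz":0,"gripper":0.5},{"dx":0,"dy":0,"dz":0.05,"rx":0,"ry":0,"rz":0,"gripper":0.5}]' 30; python3 go.py .5185 .179 .0238 0;  python3 -m handwheel '[{"dx":0,"dy":0,"dz":0,"rx":0,"ry":0,"rz":0,"gripper":0.7},{"dx":0,"dy":0,"dz":0,"rx":0,"ry":0,"rz":0,"gripper":0.8},{"dx":0,"dy":0,"dz":0,"rx":0,"ry":0,"rz":0,"gripper":1},{"dx":0,"dy":0,"dz":0,"rx":0,"ry":0,"rz":0,"gripper":1},{"dx":0,"dy":0,"dz":0,"rx":0,"ry":0,"rz":0,"gripper":1}]' 30; python3 go.py .5185 .179 .15 0
```

```text
clock: 6.52
ee_pos: [0.5182, 0.1791, 0.0235]
ee_rot: [1.0, 0.002, 0.001, 0.002]
force: [-1.4, -1.2, 3.9]
gripper_width: 0.0574
t 6.52 pos [0.5182 0.1791 0.0235] yaw 0.3 F [-1.4 -1.2  3.9] w 0.0574 j [-0.4   0.75  0.04  1.91 -0.06  0.48 -1.89]
d cm [ 0.03  0.01 -0.03] r [ 0.003 -0.002  0.005]
clock: 6.93
ee_pos: [0.5182, 0.1791, 0.0234]
ee_rot: [1.0, 0.002, 0.001, 0.002]
force: [-0.5, -0.6, 0.2]
gripper_width: 0.0854
t 6.93 pos [0.5182 0.1791 0.0234] yaw 0.3 F [-0.5 -0.6  0.2] w 0.0854 j [-0.4   0.75  0.04  1.91 -0.06  0.48 -1.89]
d cm [  0.06   0.05 -12.66] r [ 0.003 -0.002  0.005]
```

```bash
python3 -m handwheel '[{"dx":0,"dy":0,"dz":-2,"rx":0,"ry":0,"rz":0,"gripper":1},{"dx":0,"dy":0,"dz":-5,"rx":0,"ry":0,"rz":0,"gripper":1},{"dx":0,"dy":0,"dz":-9,"rx":0,"ry":0,"rz":0,"gripper":1},{"dx":0,"dy":0,"dz":-12.6,"rx":0,"ry":0,"rz":0,"gripper":1},{"dx":2,"dy":1.5,"dz":-14,"rx":0,"ry":0,"rz":0,"gripper":1}]' 30; python3 go.py .69 .061 .15 0
```

```text
clock: 7.35
ee_pos: [0.5366, 0.1701, 0.1683]
ee_rot: [1.0, 0.006, 0.003, -0.001]
force: [0.3, 0.8, -0.3]
gripper_width: 0.0855
t 7.35 pos [0.5366 0.1701 0.1683] yaw 0.7 F [ 0.3  0.8 -0.3] w 0.0855 j [-0.38  0.55  0.06  1.77 -0.04  0.82 -1.86]
d cm [15.19 11.1   1.88] r [-0.003 -0.005  0.013]
```

```bash
python3 -m handwheel '[{"dx":3,"dy":2.2,"dz":1.8,"rx":0,"ry":0,"rz":0,"gripper":1},{"dx":6.5,"dy":4.8,"dz":1.8,"rx":0,"ry":0,"rz":0,"gripper":1},{"dx":10,"dy":7.4,"dz":1.8,"rx":0,"ry":0,"rz":0,"gripper":1},{"dx":13,"dy":9.5,"dz":1.8,"rx":0,"ry":0,"rz":0,"gripper":1},{"dx":15.2,"dy":11.1,"dz":1.8,"rx":0,"ry":0,"rz":0.013,"gripper":1}]' 30; python3 go.py .69 .061 .12 0
python3 - <<'E'
from h import *
for n in("top","scene"):cv2.imwrite(f"pics/{n}7.png",env.grab_frame(n)[:,:,::-1])
crop("pics/top7.png","pics/t7c.png",200,180,320,320,4)
crop("pics/scene7.png","pics/s7c.png",250,170,480,300,3)
crop("pics/scene7.png","pics/s7d.png",390,210,470,270,10)
E
```

```text
clock: 7.77
ee_pos: [0.6927, 0.0566, 0.1506]
ee_rot: [1.0, -0.002, 0.004, -0.0]
force: [0.2, -1.1, 0.9]
gripper_width: 0.0853
t 7.77 pos [0.6927 0.0566 0.1506] yaw -0.2 F [ 0.2 -1.1  0.9] w 0.0853 j [-0.14  0.76  0.06  1.38 -0.05  1.   -1.65]
d cm [-0.3  -0.44  3.05] r [-0.    -0.007 -0.004]
```

View pics/t7c.png

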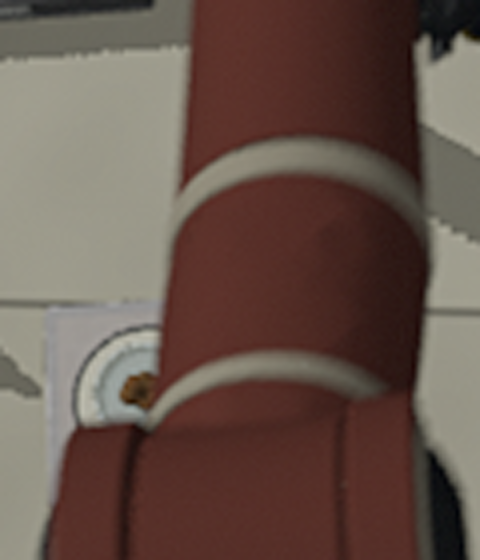

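View pics/s7c.png

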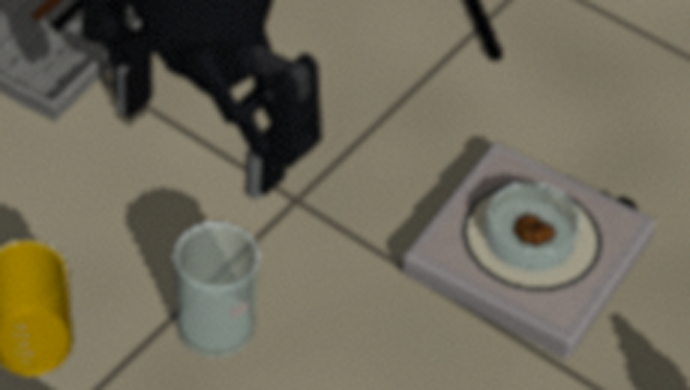

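View pics/s7d.png

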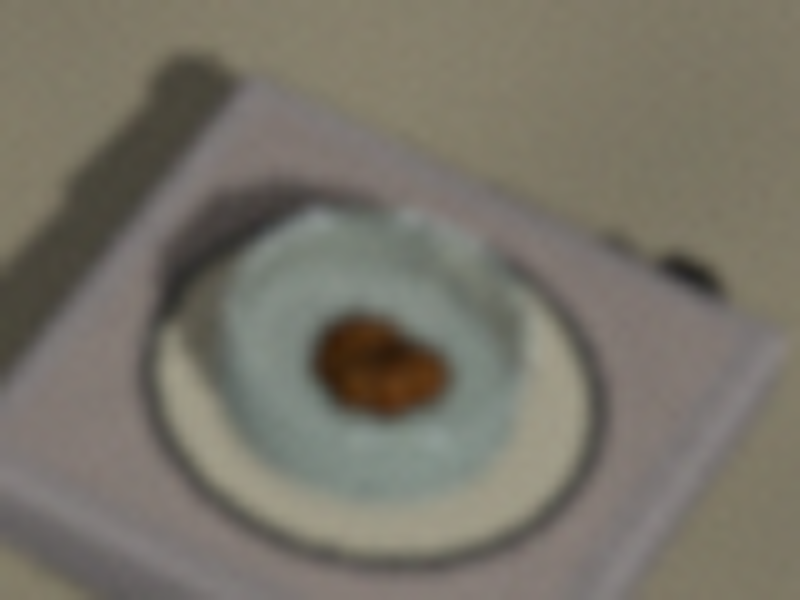

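Picture: the dish sits on the glass (dish about x 222–530, glass ring 150–605 in the crop, both centred near 376), shell inside.

```bash
python3 -m handwheel '[{"dx":-0.3,"dy":-0.4,"dz":0,"rx":0,"ry":0,"rz":0,"gripper":1},{"dx":-0.3,"dy":-0.4,"dz":0.5,"rx":0,"ry":0,"rz":0,"gripper":1},{"dx":-0.3,"dy":-0.4,"dz":1.5,"rx":0,"ry":0,"rz":0,"gripper":1},{"dx":-0.3,"dy":-0.4,"dz":2.5,"rx":0,"ry":0,"rz":0,"gripper":1},{"dx":-0.3,"dy":-0.4,"dz":3,"rx":0,"ry":0,"rz":0,"gripper":1}]' 30; python3 go.py .69 .061 .032 0
```

```text
clock: 8.28
ee_pos: [0.6886, 0.0593, 0.1176]
ee_rot: [1.0, -0.003, 0.002, 0.001]
force: [-0.1, -0.4, -0.2]
gripper_width: 0.0858
t 8.28 pos [0.6886 0.0593 0.1176] yaw -0.4 F [-0.1 -0.4 -0.2] w 0.0858 j [-0.15  0.79  0.06  1.42 -0.05  0.93 -1.66]
d cm [ 0.1  -0.18  8.56] r [ 0.002 -0.004 -0.007]
```

```bash
python3 -m handwheel '[{"dx":0.1,"dy":-0.2,"dz":1,"rx":0,"ry":0,"rz":0,"gripper":1},{"dx":0.1,"dy":-0.2,"dz":2,"rx":0,"ry":0,"rz":0,"gripper":1},{"dx":0.1,"dy":-0.2,"dz":3,"rx":0,"ry":0,"rz":0,"gripper":1},{"dx":0.1,"dy":-0.2,"dz":4,"rx":0,"ry":0,"rz":0,"gripper":1},{"dx":0.1,"dy":-0.2,"dz":5,"rx":0,"ry":0,"rz":0,"gripper":1}]' 30; python3 go.py .69 .061 .032 0
python3 -m handwheel '[{"dx":0,"dy":0,"dz":1,"rx":0,"ry":0,"rz":0,"gripper":1},{"dx":0,"dy":0,"dz":2,"rx":0,"ry":0,"rz":0,"gripper":1},{"dx":0,"dy":0,"dz":3,"rx":0,"ry":0,"rz":0,"gripper":1},{"dx":0,"dy":0,"dz":3.5,"rx":0,"ry":0,"rz":0,"gripper":1},{"dx":0,"dy":0,"dz":3.5,"rx":0,"ry":0,"rz":0,"gripper":1}]' 30; python3 go.py .69 .061 .032 0
```

```text
clock: 8.7
ee_pos: [0.6897, 0.0611, 0.0663]
ee_rot: [1.0, -0.003, 0.002, 0.001]
force: [-0.2, -0.1, 0.2]
gripper_width: 0.0851
t 8.7 pos [0.6897 0.0611 0.0663] yaw -0.4 F [-0.2 -0.1  0.2] w 0.0851 j [-0.15  0.85  0.05  1.45 -0.05  0.84 -1.66]
d cm [0.02 0.   3.43] r [ 0.002 -0.004 -0.007]
clock: 9.12
ee_pos: [0.6887, 0.0609, 0.0294]
ee_rot: [1.0, -0.003, 0.0, 0.001]
force: [0.8, -0.1, -0.1]
gripper_width: 0.0853
t 9.12 pos [0.6887 0.0609 0.0294] yaw -0.4 F [ 0.8 -0.1 -0.1] w 0.0853 j [-0.15  0.9   0.05  1.47 -0.05  0.78 -1.66]
d cm [ 0.13 -0.01 -0.26] r [ 0.002 -0.001 -0.007]
```

```bash
python3 -m handwheel '[{"dx":0.1,"dy":0,"dz":0,"rx":0,"ry":0,"rz":0,"gripper":0.7},{"dx":0.1,"dy":0,"dz":0,"rx":0,"ry":0,"rz":0,"gripper":0.6},{"dx":0.1,"dy":0,"dz":0,"rx":0,"ry":0,"rz":0,"gripper":0.5},{"dx":0.1,"dy":0,"dz":0,"rx":0,"ry":0,"rz":0,"gripper":0.4},{"dx":0.1,"dy":0,"dz":0,"rx":0,"ry":0,"rz":0,"gripper":0.4}]' 30; python3 -m handwheel '[{"dx":0,"dy":0,"dz":0,"rx":0,"ry":0,"rz":0,"gripper":0.4},{"dx":0,"dy":0,"dz":0,"rx":0,"ry":0,"rz":0,"gripper":0.4},{"dx":0,"dy":0,"dz":0,"rx":0,"ry":0,"rz":0,"gripper":0.4}]' 30; python3 go.py .69 .061 .13 0
```

```text
clock: 9.53
ee_pos: [0.6904, 0.0609, 0.0303]
ee_rot: [1.0, -0.004, 0.001, 0.001]
force: [0.7, -0.3, 2.4]
gripper_width: 0.0502
clock: 9.78
ee_pos: [0.6903, 0.0609, 0.0303]
ee_rot: [1.0, -0.003, 0.001, 0.001]
force: [-0.1, -0.2, 0.3]
gripper_width: 0.0501
t 9.78 pos [0.6903 0.0609 0.0303] yaw -0.4 F [-0.1 -0.2  0.3] w 0.0501 j [-0.15  0.9   0.05  1.46 -0.05  0.78 -1.66]
d cm [-0.01  0.02 -9.97] r [ 0.002 -0.002 -0.007]
```

```bash
python3 -m handwheel '[{"dx":0,"dy":0,"dz":-1,"rx":0,"ry":0,"rz":0,"gripper":0.4},{"dx":0,"dy":0,"dz":-2.5,"rx":0,"ry":0,"rz":0,"gripper":0.4},{"dx":0,"dy":0,"dz":-4,"rx":0,"ry":0,"rz":0,"gripper":0.4},{"dx":0,"dy":0,"dz":-5.5,"rx":0,"ry":0,"rz":0,"gripper":0.4},{"dx":0,"dy":0,"dz":-6.5,"rx":0,"ry":0,"rz":0,"gripper":0.4}]' 30; python3 go.py .5354 -.0076 .095 0
python3 - <<'E'
from h import *
cv2.imwrite("pics/s8.png",env.grab_frame("scene")[:,:,::-1]);crop("pics/s8.png","pics/s8c.png",230,130,390,250,5)
E
```

```text
clock: 10.2
ee_pos: [0.6909, 0.0611, 0.0976]
ee_rot: [1.0, -0.003, 0.002, 0.001]
force: [0.3, 0.0, -0.5]
gripper_width: 0.0502
t 10.2 pos [0.6909 0.0611 0.0976] yaw -0.4 F [ 0.3  0.  -0.5] w 0.0502 j [-0.15  0.81  0.06  1.43 -0.05  0.9  -1.66]
d cm [-15.5    6.98   0.2 ] r [ 0.002 -0.005 -0.007]
```

View pics/s8c.png

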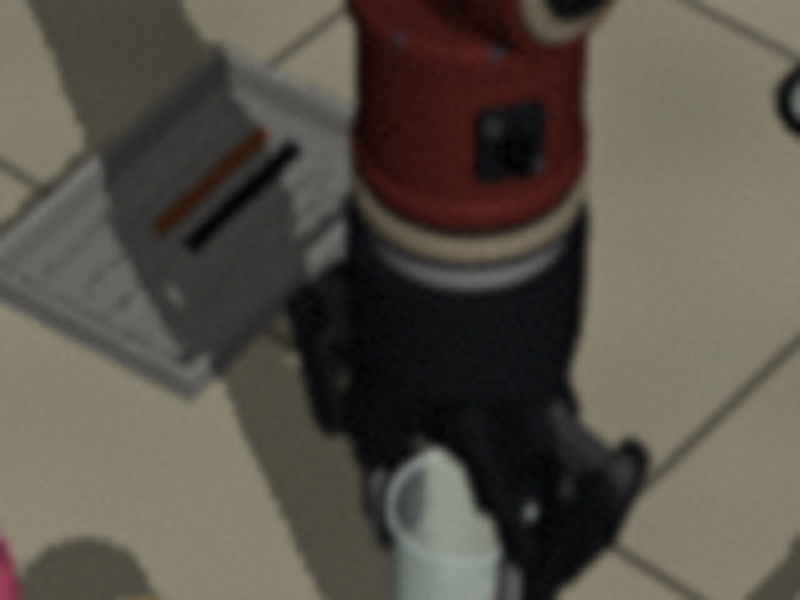

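The beaker is held upright (rim at crop 440,500). Move to the middle.

```bash
python3 -m handwheel '[{"dx":-3,"dy":1.3,"dz":0,"rx":0,"ry":0,"rz":0,"gripper":0.4},{"dx":-6.5,"dy":2.9,"dz":0,"rx":0,"ry":0,"rz":0,"gripper":0.4},{"dx":-10,"dy":4.5,"dz":0,"rx":0,"ry":0,"rz":0,"gripper":0.4},{"dx":-13,"dy":5.8,"dz":0,"rx":0,"ry":0,"rz":0,"gripper":0.4},{"dx":-15.5,"dy":7,"dz":0,"rx":0,"ry":0,"rz":0,"gripper":0.4}]' 30; python3 go.py .5354 -.0076 .034 0
```

```text
clock: 10.67
ee_pos: [0.5335, -0.0087, 0.0982]
ee_rot: [1.0, -0.004, 0.003, 0.001]
force: [1.1, 0.3, -1.5]
gripper_width: 0.05
t 10.67 pos [ 0.5335 -0.0087  0.0982] yaw -0.4 F [ 1.1  0.3 -1.5] w 0.05 j [-0.05  0.61  0.04  1.91 -0.04  0.61 -1.57]
d cm [ 0.15 -0.13  6.42] r [ 0.002 -0.006 -0.008]
```

```bash
python3 -m handwheel '[{"dx":0.2,"dy":-0.1,"dz":1.5,"rx":0,"ry":-0.006,"rz":0,"gripper":0.4},{"dx":0.2,"dy":-0.1,"dz":3,"rx":0,"ry":-0.006,"rz":0,"gripper":0.4},{"dx":0.2,"dy":-0.1,"dz":4.5,"rx":0,"ry":-0.006,"rz":0,"gripper":0.4},{"dx":0.2,"dy":-0.1,"dz":5.5,"rx":0,"ry":-0.006,"rz":0,"gripper":0.4},{"dx":0.2,"dy":-0.1,"dz":6.2,"rx":0,"ry":-0.006,"rz":0,"gripper":0.4}]' 30; python3 -m handwheel '[{"dx":0,"dy":0,"dz":0,"rx":0,"ry":0,"rz":0,"gripper":0.4},{"dx":0,"dy":0,"dz":0,"rx":0,"ry":0,"rz":0,"gripper":0.4}]'; python3 go.py .5354 -.0076 .0303 0
python3 - <<'E'
from h import *
cv2.imwrite("pics/s9.png",env.grab_frame("scene")[:,:,::-1]);crop("pics/s9.png","pics/s9c.png",280,150,400,250,6)
for z in(.07,.0):
    t=np.linspace(0,2*np.pi,90)
    a=np.array([proj("scene",[.5354+.025*np.cos(t),-.0076+.025*np.sin(t),z+.004]) for t in t]);a=(a-[280,150]+.5)*6;print(a.min(0),a.max(0))
E
```

```text
clock: 11.08
ee_pos: [0.5353, -0.0078, 0.0351]
ee_rot: [1.0, -0.004, -0.001, 0.001]
force: [-0.4, -0.1, -0.3]
gripper_width: 0.0503
clock: 11.25
ee_pos: [0.5352, -0.0078, 0.0347]
ee_rot: [1.0, -0.004, -0.001, 0.001]
force: [0.5, -0.2, -1.8]
gripper_width: 0.05
t 11.25 pos [ 0.5352 -0.0078  0.0347] yaw -0.4 F [ 0.5 -0.2 -1.8] w 0.05 j [-0.05  0.72  0.03  1.94 -0.04  0.49 -1.56]
d cm [ 0.02 -0.02  0.44] r [ 0.002  0.003 -0.007]
[320.19382963 178.51016645] [474.06280023 288.06928911]
[315.50979587 324.6495141 ] [462.73403066 433.31388425]
```

View pics/s9c.png

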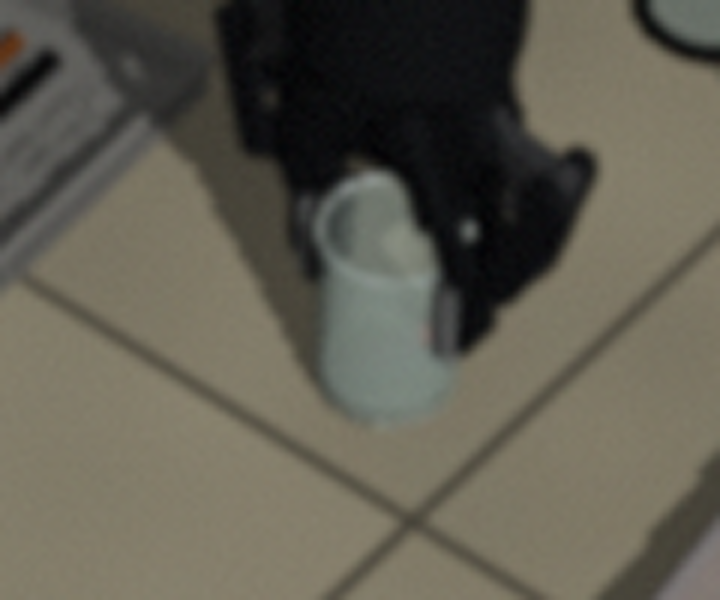

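```bash
python3 -m handwheel '[{"dx":0,"dy":0,"dz":0.15,"rx":0,"ry":0,"rz":0,"gripper":0.4},{"dx":0,"dy":0,"dz":0.3,"rx":0,"ry":0,"rz":0,"gripper":0.4},{"dx":0,"dy":0,"dz":0.45,"rx":0,"ry":0,"rz":0,"gripper":0.4},{"dx":0,"dy":0,"dz":0.45,"rx":0,"ry":0,"rz":0,"gripper":0.4}]'; python3 go.py .5354 -.0076 .0303 0
```

```text
clock: 11.63
ee_pos: [0.5356, -0.0078, 0.0308]
ee_rot: [1.0, -0.004, -0.001, 0.001]
force: [-0.1, 1.4, 0.6]
gripper_width: 0.0502
t 11.63 pos [ 0.5356 -0.0078  0.0308] yaw -0.4 F [-0.1  1.4  0.6] w 0.0502 j [-0.05  0.73  0.03  1.94 -0.04  0.48 -1.56]
d cm [-0.02 -0.02  0.05] r [ 0.002  0.001 -0.007]
```

```bash
python3 -m handwheel '[{"dx":0,"dy":0,"dz":0.08,"rx":0,"ry":0,"rz":0,"gripper":0.4},{"dx":0,"dy":0,"dz":0.08,"rx":0,"ry":0,"rz":0,"gripper":0.4}]'; python3 -m handwheel '[{"dx":0,"dy":0,"dz":0,"rx":0,"ry":0,"rz":0,"gripper":0.6},{"dx":0,"dy":0,"dz":0,"rx":0,"ry":0,"rz":0,"gripper":0.75},{"dx":0,"dy":0,"dz":0,"rx":0,"ry":0,"rz":0,"gripper":1},{"dx":0,"dy":0,"dz":0,"rx":0,"ry":0,"rz":0,"gripper":1},{"dx":0,"dy":0,"dz":0,"rx":0,"ry":0,"rz":0,"gripper":1}]';python3 -m handwheel '[{"dx":0,"dy":0,"dz":-2,"rx":0,"ry":0,"rz":0,"gripper":1},{"dx":0,"dy":0,"dz":-5,"rx":0,"ry":0,"rz":0,"gripper":1},{"dx":0,"dy":0,"dz":-8,"rx":0,"ry":0,"rz":0,"gripper":1},{"dx":0,"dy":0,"dz":-11,"rx":0,"ry":0,"rz":0,"gripper":1},{"dx":0,"dy":0,"dz":-14,"rx":0,"ry":0,"rz":0,"gripper":1}]'; python3 go.py .557 -.368 .18 0
```

```text
clock: 11.8
ee_pos: [0.5357, -0.0078, 0.0302]
ee_rot: [1.0, -0.004, -0.001, 0.001]
force: [0.8, -0.1, 0.7]
gripper_width: 0.0503
clock: 12.22
ee_pos: [0.5358, -0.0078, 0.0303]
ee_rot: [1.0, -0.004, -0.0, 0.001]
force: [0.2, -0.8, 0.7]
gripper_width: 0.0855
clock: 12.63
ee_pos: [0.5355, -0.0075, 0.1716]
ee_rot: [1.0, -0.004, -0.001, 0.001]
force: [0.2, 0.3, -0.2]
gripper_width: 0.0855
t 12.63 pos [ 0.5355 -0.0075  0.1716] yaw -0.4 F [ 0.2  0.3 -0.2] w 0.0855 j [-0.06  0.51  0.05  1.83 -0.03  0.8  -1.57]
d cm [ 2.42 36.03 -0.77] r [ 0.002  0.001 -0.007]
```

```bash
python3 -m handwheel '[{"dx":0.4,"dy":3,"dz":-0.8,"rx":0,"ry":0,"rz":0,"gripper":1},{"dx":0.6,"dy":7,"dz":-0.8,"rx":0,"ry":0,"rz":0,"gripper":1},{"dx":0.8,"dy":11,"dz":-0.8,"rx":0,"ry":0,"rz":0,"gripper":1},{"dx":1,"dy":15,"dz":-0.8,"rx":0,"ry":0,"rz":0,"gripper":1},{"dx":1.2,"dy":19,"dz":-0.8,"rx":0,"ry":0,"rz":0,"gripper":1}]'; python3 go.py .557 -.368 .18 0
python3 - <<'E'
from h import *
for n in("top",):cv2.imwrite(f"pics/{n}10.png",env.grab_frame(n)[:,:,::-1])
crop("pics/top10.png","pics/t10c.png",190,210,390,330,4)
E
```

```text
clock: 13.05
ee_pos: [0.5458, -0.1992, 0.1802]
ee_rot: [1.0, -0.003, -0.001, 0.001]
force: [0.6, -0.2, 0.4]
gripper_width: 0.0852
t 13.05 pos [ 0.5458 -0.1992  0.1802] yaw -0.4 F [ 0.6 -0.2  0.4] w 0.0852 j [ 0.28  0.56  0.06  1.7  -0.04  0.89 -1.23]
d cm [ 1.23 16.87  0.05] r [ 0.002  0.001 -0.007]
```

View pics/t10c.png

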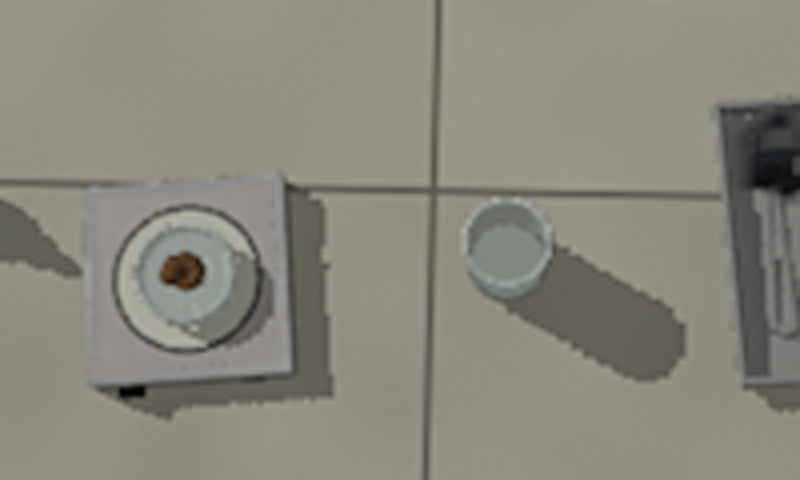

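Run:
```python
from h import *
f=lambda x,y:(190+(x+.5)/4-.5,210+(y+.5)/4-.5)
print("beaker rim",ray("top",f(507,243),.07));print("dish rim",ray("top",f(188,276),.04))
crop("pics/top10.png","pics/t10d.png",210,255,260,305,12);crop("pics/top10.png","pics/t10e.png",290,250,340,300,12)
for n,c,r,z,o in(("dish",(.5185,.179),.029,.04,(210,255)),("dishbase",(.5185,.179),.029,.02,(210,255)),("bk",(.5355,-.0076),.025,.07,(290,250)),("bkbase",(.5355,-.0076),.025,.0,(290,250))):
    a=np.array([proj("top",[c[0]+r*np.cos(t),c[1]+r*np.sin(t),z]) for t in np.linspace(0,6.28,90)]);a=(a-o+.5)*12;print(n,a.min(0),a.max(0))
```

```text
beaker rim [ 0.53482658 -0.0080307   0.07      ]
dish rim [0.51684128 0.17576436 0.04      ]
dish [158.64762469 132.34219626] [459.68426543 430.60907061]
dishbase [177.25195695 150.66644338] [473.24305632 444.11532972]
bk [187.29910647 116.32855734] [453.34927774 378.84316886]
bkbase [194.32372858 183.72407333] [445.0542393  431.69378166]
```

View pics/t10d.png

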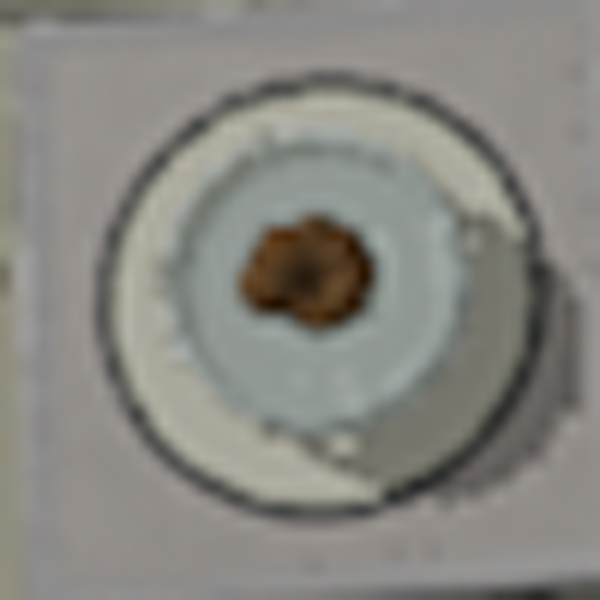

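View pics/t10e.png

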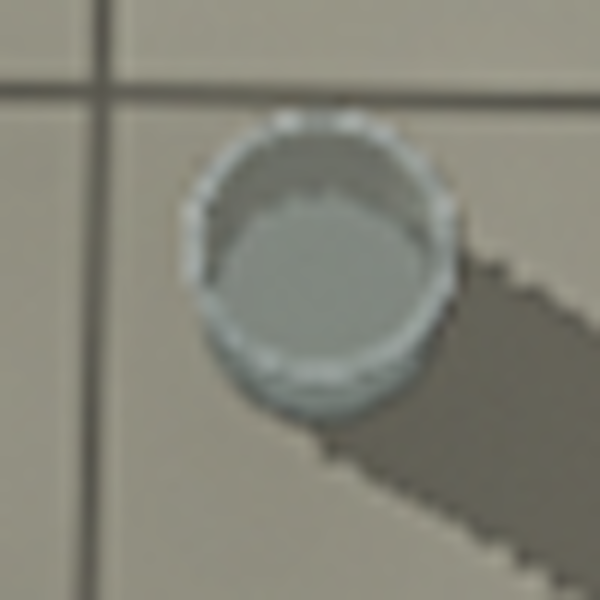

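Top view: dish rim centred about (317,283) against the glass ring at (320,296) in the crop (rim is higher, so about 1–2 mm off at most); beaker rim at (320,243) against a predicted (320,247). Both good.

```bash
python3 -m handwheel '[{"dx":0.4,"dy":3,"dz":0,"rx":0,"ry":0,"rz":0,"gripper":1},{"dx":0.6,"dy":7,"dz":0,"rx":0,"ry":0,"rz":0,"gripper":1},{"dx":0.8,"dy":11,"dz":0,"rx":0,"ry":0,"rz":0,"gripper":1},{"dx":1,"dy":14.5,"dz":0,"rx":0,"ry":0,"rz":0,"gripper":1},{"dx":1.2,"dy":16.9,"dz":0,"rx":0,"ry":0,"rz":-0.007,"gripper":1}]';python3 -m handwheel '[{"dx":0,"dy":0,"dz":0,"rx":0,"ry":0,"rz":0,"gripper":1}]'; python3 go.py .557 -.368 .05 0
python3 - <<'E'
from h import *
for n in("scene","top"):cv2.imwrite(f"pics/{n}11.png",env.grab_frame(n)[:,:,::-1])
crop("pics/scene11.png","pics/s11c.png",150,50,300,160,5)
crop("pics/scene11.png","pics/s11d.png",280,150,400,250,6)
for z in(.07,.0):
    t=np.linspace(0,2*np.pi,90)
    a=np.array([proj("scene",[.5355+.025*np.cos(t),-.0076+.025*np.sin(t),z]) for t in t]);a=(a-[280,150]+.5)*6;print(a.min(0),a.max(0))
E
```

```text
clock: 13.52
ee_pos: [0.5509, -0.3866, 0.1823]
ee_rot: [1.0, -0.01, -0.001, 0.008]
force: [-0.1, 0.3, -0.4]
gripper_width: 0.0859
clock: 13.6
ee_pos: [0.5485, -0.3938, 0.1818]
ee_rot: [1.0, -0.014, -0.001, 0.011]
force: [0.1, 0.1, -0.3]
gripper_width: 0.0853
t 13.6 pos [ 0.5485 -0.3938  0.1818] yaw -1.6 F [ 0.1  0.1 -0.3] w 0.0853 j [ 0.54  0.7   0.07  1.42 -0.03  1.02 -0.99]
d cm [ 0.82 -2.88 13.12] r [ 0.021  0.003 -0.027]
[319.72143989 187.37332577] [473.20118841 296.89815758]
[315.06909328 332.78650454] [461.93695784 441.4009416 ]
```

View pics/s11c.png

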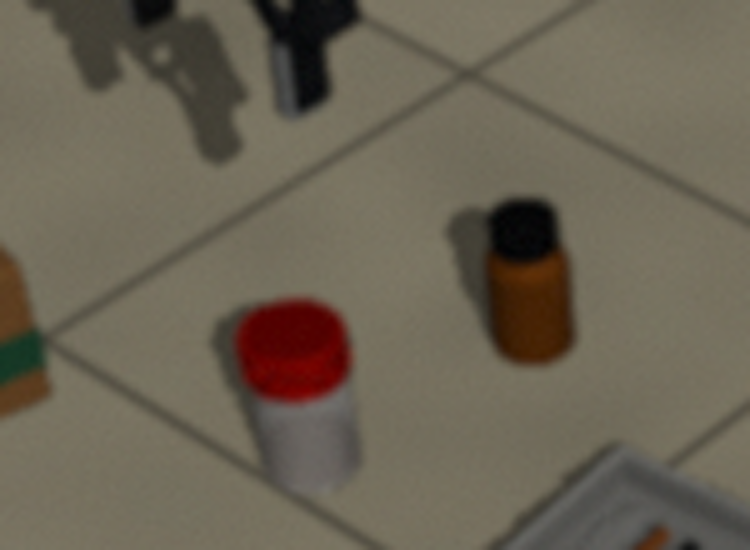

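View pics/s11d.png

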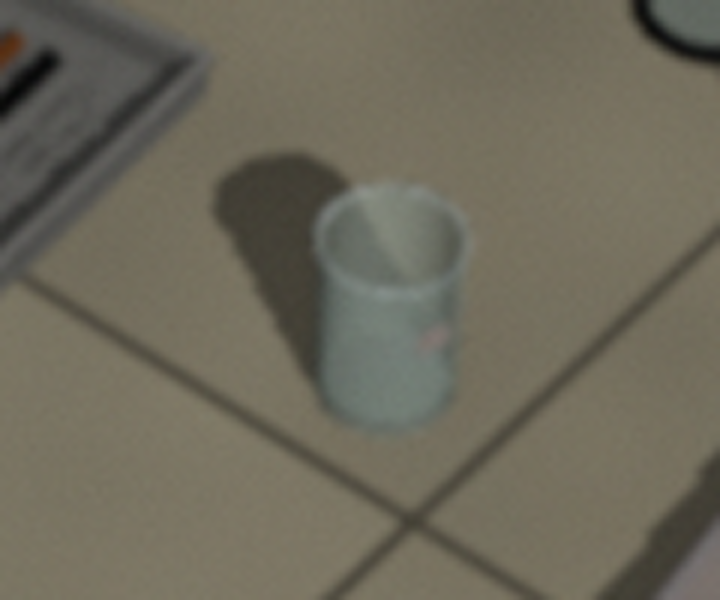

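```bash
python3 -m handwheel '[{"dx":0.8,"dy":-2.9,"dz":0,"rx":0.02,"ry":0,"rz":-0.027,"gripper":1},{"dx":0.8,"dy":-2.9,"dz":0,"rx":0.02,"ry":0,"rz":-0.027,"gripper":1},{"dx":0.8,"dy":-2.9,"dz":1.5,"rx":0.02,"ry":0,"rz":-0.027,"gripper":1},{"dx":0.8,"dy":-2.9,"dz":2.5,"rx":0.02,"ry":0,"rz":-0.027,"gripper":1},{"dx":0.8,"dy":-2.9,"dz":3.5,"rx":0.02,"ry":0,"rz":-0.027,"gripper":1}]'; python3 go.py .557 -.368 .044 0
```

```text
clock: 14.12
ee_pos: [0.5584, -0.3575, 0.1453]
ee_rot: [1.0, 0.004, -0.002, -0.003]
force: [-0.5, -0.1, 0.5]
gripper_width: 0.0853
t 14.12 pos [ 0.5584 -0.3575  0.1453] yaw 0.4 F [-0.5 -0.1  0.5] w 0.0853 j [ 0.51  0.72  0.05  1.48 -0.04  0.95 -0.99]
d cm [-0.11  1.1  10.13] r [-0.006  0.004  0.007]
```

```bash
python3 -m handwheel '[{"dx":-0.1,"dy":0.8,"dz":0,"rx":0,"ry":0,"rz":0,"gripper":1},{"dx":-0.1,"dy":0.8,"dz":0,"rx":0,"ry":0,"rz":0,"gripper":1},{"dx":-0.1,"dy":0.8,"dz":0,"rx":0,"ry":0,"rz":0,"gripper":1},{"dx":-0.1,"dy":0.8,"dz":0,"rx":0,"ry":0,"rz":0,"gripper":1}]'; python3 go.py .557 -.368 .044 0
```

```text
clock: 14.45
ee_pos: [0.5577, -0.3661, 0.1459]
ee_rot: [1.0, 0.003, -0.001, -0.002]
force: [-0.5, 0.3, 0.5]
gripper_width: 0.0854
t 14.45 pos [ 0.5577 -0.3661  0.1459] yaw 0.4 F [-0.5  0.3  0.5] w 0.0854 j [ 0.52  0.73  0.05  1.46 -0.04  0.96 -0.98]
d cm [-0.04  0.24 10.19] r [-0.005  0.003  0.006]
```

```bash
python3 -m handwheel '[{"dx":0,"dy":0.2,"dz":1.5,"rx":0,"ry":0,"rz":0,"gripper":1},{"dx":0,"dy":0.2,"dz":3,"rx":0,"ry":0,"rz":0,"gripper":1},{"dx":0,"dy":0.2,"dz":4.5,"rx":0,"ry":0,"rz":0,"gripper":1},{"dx":0,"dy":0.2,"dz":5.5,"rx":0,"ry":0,"rz":0,"gripper":1},{"dx":0,"dy":0.2,"dz":6,"rx":0,"ry":0,"rz":0,"gripper":1}]'; python3 go.py .557 -.368 .044 0;python3 -m handwheel '[{"dx":0,"dy":0,"dz":1,"rx":0,"ry":0,"rz":0,"gripper":1},{"dx":0,"dy":0,"dz":2,"rx":0,"ry":0,"rz":0,"gripper":1},{"dx":0,"dy":0,"dz":3,"rx":0,"ry":0,"rz":0,"gripper":1},{"dx":0,"dy":0,"dz":4,"rx":0,"ry":0,"rz":0,"gripper":1},{"dx":0,"dy":0,"dz":4,"rx":0,"ry":0,"rz":0,"gripper":1}]'; python3 go.py .557 -.368 .044 0
```

```text
clock: 14.87
ee_pos: [0.557, -0.3674, 0.0847]
ee_rot: [1.0, 0.003, -0.002, -0.003]
force: [0.6, 0.2, -0.9]
gripper_width: 0.0855
t 14.87 pos [ 0.557  -0.3674  0.0847] yaw 0.4 F [ 0.6  0.2 -0.9] w 0.0855 j [ 0.53  0.8   0.04  1.51 -0.04  0.84 -0.98]
d cm [0.01 0.09 4.07] r [-0.006  0.004  0.006]
clock: 15.28
ee_pos: [0.5555, -0.3661, 0.042]
ee_rot: [1.0, 0.003, -0.004, -0.004]
force: [0.1, 0.2, -0.4]
gripper_width: 0.0854
t 15.28 pos [ 0.5555 -0.3661  0.042 ] yaw 0.4 F [ 0.1  0.2 -0.4] w 0.0854 j [ 0.53  0.85  0.04  1.54 -0.04  0.77 -0.98]
d cm [ 0.15  0.18 -0.2 ] r [-0.009  0.008  0.006]
```

```bash
python3 -m handwheel '[{"dx":0.15,"dy":0.15,"dz":-0.1,"rx":-0.009,"ry":0.008,"rz":0,"gripper":0.7},{"dx":0.15,"dy":0.15,"dz":-0.1,"rx":-0.009,"ry":0.008,"rz":0,"gripper":0.6},{"dx":0.15,"dy":0.15,"dz":-0.1,"rx":-0.009,"ry":0.008,"rz":0,"gripper":0.5},{"dx":0.15,"dy":0.15,"dz":-0.1,"rx":-0.009,"ry":0.008,"rz":0,"gripper":0.4},{"dx":0.15,"dy":0.15,"dz":-0.1,"rx":-0.009,"ry":0.008,"rz":0,"gripper":0.35}]' 30; python3 -m handwheel '[{"dx":0,"dy":0,"dz":0,"rx":0,"ry":0,"rz":0,"gripper":0.35},{"dx":0,"dy":0,"dz":0,"rx":0,"ry":0,"rz":0,"gripper":0.35},{"dx":0,"dy":0,"dz":0,"rx":0,"ry":0,"rz":0,"gripper":0.35}]' 40;  python3 go.py .557 -.368 .044 0
python3 - <<'E'
from h import *
cv2.imwrite("pics/s12.png",env.grab_frame("scene")[:,:,::-1]);crop("pics/s12.png","pics/s12c.png",150,50,300,160,5)
E
```

```text
clock: 15.7
ee_pos: [0.5575, -0.3681, 0.0438]
ee_rot: [1.0, 0.003, 0.001, 0.001]
force: [0.8, 1.0, 1.2]
gripper_width: 0.0478
clock: 15.95
ee_pos: [0.5575, -0.3681, 0.0439]
ee_rot: [1.0, 0.003, 0.001, 0.001]
force: [-0.1, 0.1, 0.9]
gripper_width: 0.0473
t 15.95 pos [ 0.5575 -0.3681  0.0439] yaw 0.4 F [-0.1  0.1  0.9] w 0.0473 j [ 0.53  0.85  0.04  1.54 -0.04  0.75 -0.98]
d cm [-0.05 -0.01 -0.01] r [ 0.001 -0.001  0.006]
```

View pics/s12c.png

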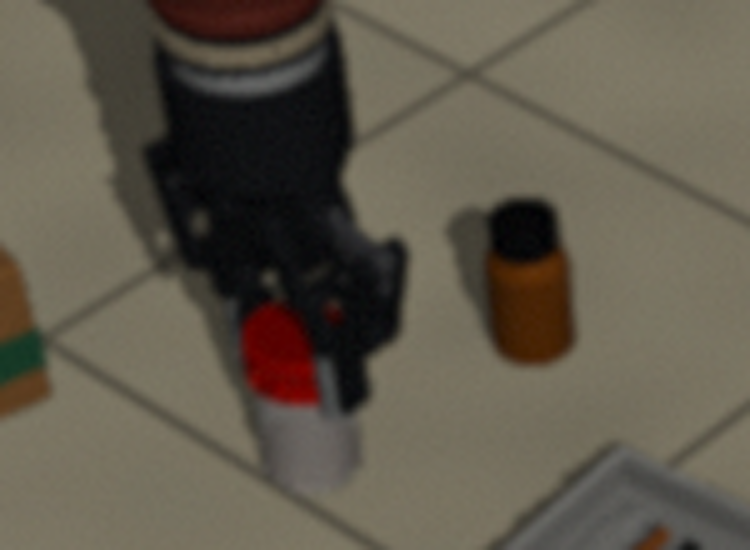

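```bash
python3 -m handwheel '[{"dx":0,"dy":0,"dz":-1,"rx":0,"ry":0,"rz":0,"gripper":0.35},{"dx":0,"dy":0,"dz":-3,"rx":0,"ry":0,"rz":0,"gripper":0.35},{"dx":0,"dy":0,"dz":-5,"rx":0,"ry":0,"rz":0,"gripper":0.35},{"dx":0,"dy":0,"dz":-7.5,"rx":0,"ry":0,"rz":0,"gripper":0.35},{"dx":0,"dy":0,"dz":-9.5,"rx":0,"ry":0,"rz":0,"gripper":0.35}]' 40; python3 go.py .6133 -.0006 .14 0
```

```text
clock: 16.42
ee_pos: [0.5576, -0.368, 0.1411]
ee_rot: [1.0, 0.003, 0.001, 0.001]
force: [0.6, -0.4, -1.2]
gripper_width: 0.0467
t 16.42 pos [ 0.5576 -0.368   0.1411] yaw 0.4 F [ 0.6 -0.4 -1.2] w 0.0467 j [ 0.52  0.73  0.05  1.47 -0.04  0.94 -0.98]
d cm [  5.81 -36.71   0.05] r [ 0.002 -0.002  0.006]
```

Run:
```python
from h import *
cv2.imwrite("pics/s13.png",env.grab_frame("scene")[:,:,::-1]);crop("pics/s13.png","pics/s13c.png",130,20,280,130,5);print(env.get_state()["gripper_width"])
```

```text
0.04684184959159084
```

View pics/s13c.png

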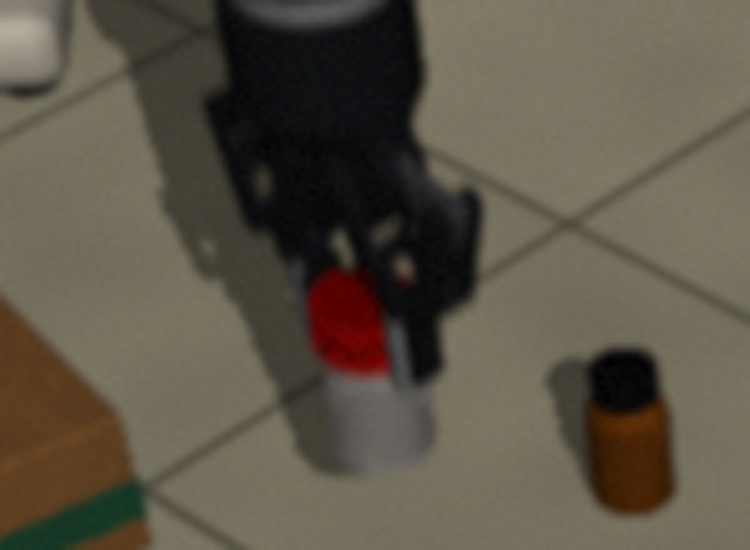

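The jar hangs upright between the fingers by its lid (crop 350,320), unchanged relative to the pads.

```bash
python3 -m handwheel '[{"dx":0.3,"dy":-2,"dz":0,"rx":0,"ry":0,"rz":0,"gripper":0.35},{"dx":0.9,"dy":-5,"dz":0,"rx":0,"ry":0,"rz":0,"gripper":0.35},{"dx":1.4,"dy":-8.5,"dz":0,"rx":0,"ry":0,"rz":0,"gripper":0.35},{"dx":1.9,"dy":-12,"dz":0,"rx":0,"ry":0,"rz":0,"gripper":0.35},{"dx":2.5,"dy":-15.5,"dz":0,"rx":0,"ry":0,"rz":0,"gripper":0.35}]' 50; python3 go.py .6133 -.0006 .14 0
```

```text
clock: 16.88
ee_pos: [0.5837, -0.2131, 0.1453]
ee_rot: [1.0, 0.003, 0.005, 0.003]
force: [0.9, -0.7, -1.1]
gripper_width: 0.0471
t 16.88 pos [ 0.5837 -0.2131  0.1453] yaw 0.3 F [ 0.9 -0.7 -1.1] w 0.0471 j [ 0.28  0.65  0.06  1.63 -0.04  0.85 -1.21]
d cm [  3.07 -21.23   0.43] r [ 0.006 -0.01   0.005]
```

```bash
python3 -m handwheel '[{"dx":0.5,"dy":-3.5,"dz":0,"rx":0,"ry":0,"rz":0,"gripper":0.35},{"dx":1,"dy":-7,"dz":0,"rx":0,"ry":0,"rz":0,"gripper":0.35},{"dx":1.5,"dy":-10.5,"dz":0,"rx":0,"ry":0,"rz":0,"gripper":0.35},{"dx":2,"dy":-14,"dz":0,"rx":0,"ry":0,"rz":0,"gripper":0.35},{"dx":2.5,"dy":-17,"dz":0,"rx":0,"ry":0,"rz":0,"gripper":0.35}]'; python3 -m handwheel '[{"dx":0.1,"dy":-1,"dz":0,"rx":0,"ry":0,"rz":0,"gripper":0.35},{"dx":0.1,"dy":-1,"dz":0,"rx":0,"ry":0,"rz":0,"gripper":0.35},{"dx":0.1,"dy":-1,"dz":0,"rx":0,"ry":0,"rz":0,"gripper":0.35}]';  python3 go.py .6133 -.0006 .1 0
```

```text
clock: 17.3
ee_pos: [0.6077, -0.0395, 0.1448]
ee_rot: [1.0, 0.004, 0.005, 0.002]
force: [0.6, -0.7, -1.3]
gripper_width: 0.0466
clock: 17.55
ee_pos: [0.6084, -0.0297, 0.1449]
ee_rot: [1.0, 0.004, 0.005, 0.003]
force: [-0.1, -1.7, -1.4]
gripper_width: 0.0467
t 17.55 pos [ 0.6084 -0.0297  0.1449] yaw 0.5 F [-0.1 -1.7 -1.4] w 0.0467 j [-0.04  0.64  0.07  1.66 -0.05  0.83 -1.5 ]
d cm [ 0.47 -2.93  4.48] r [ 0.006 -0.01   0.009]
```

```bash
python3 -m handwheel '[{"dx":0.3,"dy":-1.5,"dz":0,"rx":0.006,"ry":-0.01,"rz":0,"gripper":0.35},{"dx":0.5,"dy":-2.9,"dz":0,"rx":0.006,"ry":-0.01,"rz":0,"gripper":0.35},{"dx":0.5,"dy":-2.9,"dz":1.5,"rx":0.006,"ry":-0.01,"rz":0,"gripper":0.35},{"dx":0.5,"dy":-2.9,"dz":3,"rx":0.006,"ry":-0.01,"rz":0,"gripper":0.35},{"dx":0.5,"dy":-2.9,"dz":4.5,"rx":0.006,"ry":-0.01,"rz":0,"gripper":0.35}]'; python3 go.py .6133 -.0006 .06 0
```

```text
clock: 17.97
ee_pos: [0.6142, -0.0002, 0.0995]
ee_rot: [1.0, 0.004, 0.0, -0.0]
force: [0.2, 0.6, -0.4]
gripper_width: 0.0469
t 17.97 pos [ 6.142e-01 -2.000e-04  9.950e-02] yaw 0.5 F [ 0.2  0.6 -0.4] w 0.0469 j [-0.08  0.71  0.07  1.68 -0.06  0.76 -1.54]
d cm [-0.09  0.04  3.95] r [-0.001 -0.001  0.009]
```

```bash
python3 -m handwheel '[{"dx":0,"dy":0,"dz":1,"rx":0,"ry":0,"rz":0,"gripper":0.35},{"dx":0,"dy":0,"dz":2,"rx":0,"ry":0,"rz":0,"gripper":0.35},{"dx":0,"dy":0,"dz":3,"rx":0,"ry":0,"rz":0,"gripper":0.35},{"dx":0,"dy":0,"dz":3.5,"rx":0,"ry":0,"rz":0,"gripper":0.35},{"dx":0,"dy":0,"dz":3.5,"rx":0,"ry":0,"rz":0,"gripper":0.35}]'; python3 go.py .6133 -.0006 .044 0
```

```text
clock: 18.38
ee_pos: [0.6135, -0.0001, 0.0633]
ee_rot: [1.0, 0.004, -0.001, -0.0]
force: [0.1, 0.3, -1.2]
gripper_width: 0.0472
t 18.38 pos [ 6.135e-01 -1.000e-04  6.330e-02] yaw 0.5 F [ 0.1  0.3 -1.2] w 0.0472 j [-0.07  0.76  0.06  1.7  -0.07  0.69 -1.54]
d cm [-0.02  0.05  1.93] r [-0.001  0.002  0.008]
```

```bash
python3 -m handwheel '[{"dx":0,"dy":0.05,"dz":0.5,"rx":0,"ry":0,"rz":0,"gripper":0.35},{"dx":0,"dy":0.05,"dz":1,"rx":0,"ry":0,"rz":0,"gripper":0.35},{"dx":0,"dy":0.05,"dz":1.4,"rx":0,"ry":0,"rz":0,"gripper":0.35},{"dx":0,"dy":0.05,"dz":1.7,"rx":0,"ry":0,"rz":0,"gripper":0.35},{"dx":0,"dy":0.05,"dz":1.7,"rx":0,"ry":0,"rz":0,"gripper":0.35}]'; python3 go.py .6133 -.0006 .044 0
python3 - <<'E'
from h import *
for n in("scene",):cv2.imwrite(f"pics/{n}14.png",env.grab_frame(n)[:,:,::-1])
crop("pics/scene14.png","pics/s14c.png",260,130,400,250,5)
E
```

```text
clock: 18.8
ee_pos: [0.613, -0.0006, 0.0456]
ee_rot: [1.0, 0.004, -0.001, -0.0]
force: [0.2, -0.6, -1.3]
gripper_width: 0.0471
t 18.8 pos [ 6.13e-01 -6.00e-04  4.56e-02] yaw 0.5 F [ 0.2 -0.6 -1.3] w 0.0471 j [-0.07  0.78  0.06  1.71 -0.07  0.66 -1.54]
d cm [ 0.03 -0.    0.16] r [-0.001  0.003  0.008]
```

View pics/s14c.png

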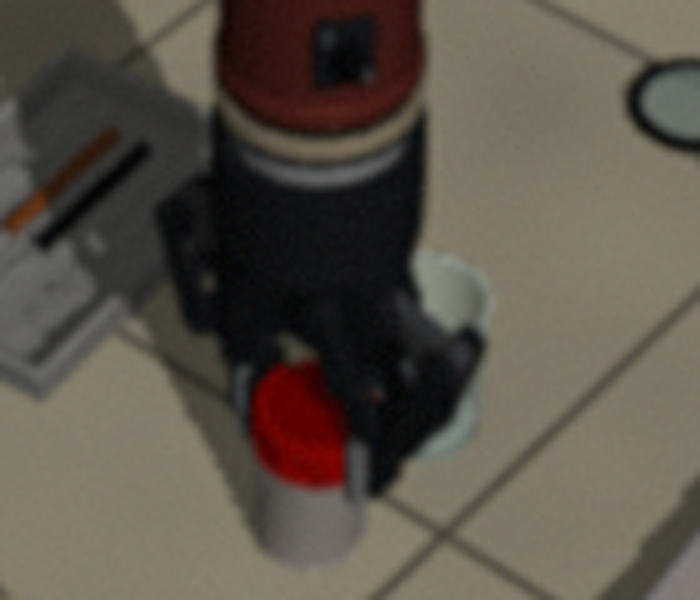

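The jar is just above the bench behind the beaker, upright. Set down and release.

```bash
python3 -m handwheel '[{"dx":0,"dy":0,"dz":0.1,"rx":0,"ry":0,"rz":0,"gripper":0.35},{"dx":0,"dy":0,"dz":0.2,"rx":0,"ry":0,"rz":0,"gripper":0.35},{"dx":0,"dy":0,"dz":0.22,"rx":0,"ry":0,"rz":0,"gripper":0.35}]'; python3 go.py .6133 -.0006 .044 0
```

```text
clock: 19.1
ee_pos: [0.6135, -0.0006, 0.0439]
ee_rot: [1.0, 0.004, -0.001, -0.0]
force: [-0.1, -0.1, 0.2]
gripper_width: 0.0476
t 19.1 pos [ 6.135e-01 -6.000e-04  4.390e-02] yaw 0.5 F [-0.1 -0.1  0.2] w 0.0476 j [-0.07  0.78  0.06  1.71 -0.07  0.65 -1.54]
d cm [-0.02 -0.   -0.01] r [-0.001  0.002  0.008]
```

```bash
python3 -m handwheel '[{"dx":0,"dy":0,"dz":0.06,"rx":0,"ry":0,"rz":0,"gripper":0.35},{"dx":0,"dy":0,"dz":0.06,"rx":0,"ry":0,"rz":0,"gripper":0.35}]'; python3 -m handwheel '[{"dx":0,"dy":0,"dz":0,"rx":0,"ry":0,"rz":0,"gripper":0.6},{"dx":0,"dy":0,"dz":0,"rx":0,"ry":0,"rz":0,"gripper":0.75},{"dx":0,"dy":0,"dz":0,"rx":0,"ry":0,"rz":0,"gripper":1},{"dx":0,"dy":0,"dz":0,"rx":0,"ry":0,"rz":0,"gripper":1},{"dx":0,"dy":0,"dz":0,"rx":0,"ry":0,"rz":0,"gripper":1}]';python3 -m handwheel '[{"dx":0,"dy":0,"dz":-2,"rx":0,"ry":0,"rz":0,"gripper":1},{"dx":0,"dy":0,"dz":-5,"rx":0,"ry":0,"rz":0,"gripper":1},{"dx":0,"dy":0,"dz":-8,"rx":0,"ry":0,"rz":0,"gripper":1},{"dx":0,"dy":0,"dz":-11,"rx":0,"ry":0,"rz":0,"gripper":1},{"dx":0,"dy":0,"dz":-14,"rx":0,"ry":0,"rz":0,"gripper":1}]'; python3 go.py .578 .348 .19 0
```

```text
clock: 19.27
ee_pos: [0.6137, -0.0006, 0.0439]
ee_rot: [1.0, 0.004, -0.0, -0.0]
force: [-0.5, -0.4, 2.4]
gripper_width: 0.0467
clock: 19.68
ee_pos: [0.6137, -0.0006, 0.0438]
ee_rot: [1.0, 0.004, -0.001, -0.0]
force: [-0.8, 0.6, 0.3]
gripper_width: 0.0852
clock: 20.1
ee_pos: [0.6136, -0.0007, 0.1851]
ee_rot: [1.0, 0.004, -0.001, -0.0]
force: [0.7, -0.6, 0.4]
gripper_width: 0.0852
t 20.1 pos [ 0.6136 -0.0007  0.1851] yaw 0.5 F [ 0.7 -0.6  0.4] w 0.0852 j [-0.08  0.6   0.08  1.6  -0.06  0.95 -1.55]
d cm [ -3.27 -34.9   -0.45] r [-0.001  0.001  0.008]
```

```bash
python3 -m handwheel '[{"dx":-0.2,"dy":-2.5,"dz":-0.4,"rx":0,"ry":0,"rz":0,"gripper":1},{"dx":-0.5,"dy":-6,"dz":-0.4,"rx":0,"ry":0,"rz":0,"gripper":1},{"dx":-0.8,"dy":-9.5,"dz":-0.4,"rx":0,"ry":0,"rz":0,"gripper":1},{"dx":-1.2,"dy":-13,"dz":-0.4,"rx":0,"ry":0,"rz":0,"gripper":1},{"dx":-1.6,"dy":-16.5,"dz":-0.4,"rx":0,"ry":0,"rz":0,"gripper":1}]'; python3 -m handwheel '[{"dx":-0.3,"dy":-3.5,"dz":0,"rx":0,"ry":0,"rz":0,"gripper":1},{"dx":-0.6,"dy":-7,"dz":0,"rx":0,"ry":0,"rz":0,"gripper":1},{"dx":-1,"dy":-10.5,"dz":0,"rx":0,"ry":0,"rz":0,"gripper":1},{"dx":-1.4,"dy":-13,"dz":0,"rx":0,"ry":0,"rz":0,"gripper":1},{"dx":-1.6,"dy":-15,"dz":0,"rx":0,"ry":0,"rz":0,"gripper":1}]';  python3 go.py .578 .348 .13 0
python3 - <<'E'
from h import *
for n in("top","scene"):cv2.imwrite(f"pics/{n}15.png",env.grab_frame(n)[:,:,::-1])
crop("pics/top15.png","pics/t15c.png",270,210,370,310,6)
E
```

```text
clock: 20.52
ee_pos: [0.5958, 0.1657, 0.1894]
ee_rot: [1.0, 0.004, -0.001, -0.001]
force: [0.1, -0.6, -0.4]
gripper_width: 0.0854
clock: 20.93
ee_pos: [0.5768, 0.3196, 0.1893]
ee_rot: [1.0, 0.006, -0.001, -0.001]
force: [-0.3, 1.0, 0.3]
gripper_width: 0.0854
t 20.93 pos [0.5768 0.3196 0.1893] yaw 0.7 F [-0.3  1.   0.3] w 0.0854 j [-0.58  0.67  0.08  1.45 -0.06  1.03 -2.05]
d cm [ 0.17 -2.82  5.94] r [-0.003  0.003  0.012]
```

View pics/t15c.png

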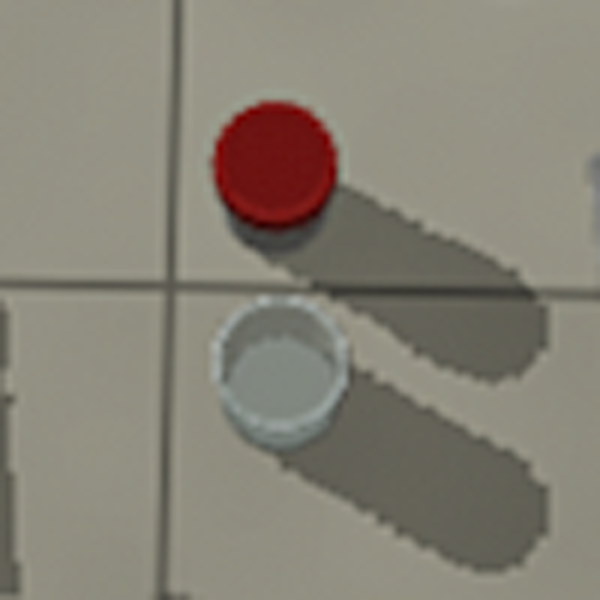

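View pics/scene15.png

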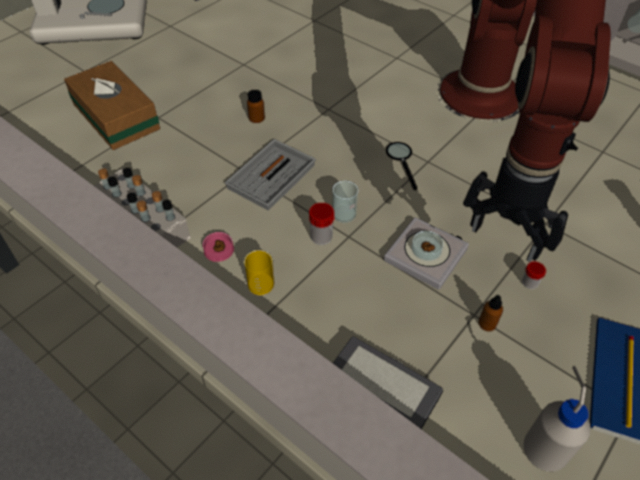

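```bash
python3 - <<'E'
from h import *
f=lambda x,y:(270+(x+.5)/6-.5,210+(y+.5)/6-.5)
j=ray("top",f(275,165),.075)[:2];b=ray("top",f(281,366),.07)[:2];print(j,b,j-b)
e=np.array([.9959,.0906]);d=j-b;print("fwd",d@e,"lat",d@[-e[1],e[0]])
E
python3 -m handwheel '[{"dx":0.2,"dy":-1,"dz":0,"rx":0,"ry":0,"rz":0.012,"gripper":1},{"dx":0.2,"dy":-2,"dz":0,"rx":0,"ry":0,"rz":0.012,"gripper":1},{"dx":0.2,"dy":-2.8,"dz":1,"rx":0,"ry":0,"rz":0.012,"gripper":1},{"dx":0.2,"dy":-2.8,"dz":2,"rx":0,"ry":0,"rz":0.012,"gripper":1},{"dx":0.2,"dy":-2.8,"dz":3,"rx":0,"ry":0,"rz":0.012,"gripper":1}]'; python3 -m handwheel '[{"dx":0,"dy":0,"dz":0,"rx":0,"ry":0,"rz":0,"gripper":1},{"dx":0,"dy":0,"dz":0,"rx":0,"ry":0,"rz":0,"gripper":1}]';python3 go.py .578 .348 .02 0
```

```text
[ 0.61079227 -0.00430187] [ 0.53435272 -0.00813422] [0.07643954 0.00383235]
fwd 0.07647335194596655 lat -0.003108786831961953
clock: 21.45
ee_pos: [0.5771, 0.3499, 0.1576]
ee_rot: [1.0, 0.002, -0.002, -0.002]
force: [0.9, 0.4, 0.3]
gripper_width: 0.0857
clock: 21.62
ee_pos: [0.5766, 0.3481, 0.1557]
ee_rot: [1.0, 0.002, -0.004, -0.001]
force: [-0.5, 0.9, 0.4]
gripper_width: 0.0854
t 21.62 pos [0.5766 0.3481 0.1557] yaw 0.2 F [-0.5  0.9  0.4] w 0.0854 j [-0.62  0.73  0.08  1.43 -0.07  0.99 -2.09]
d cm [ 0.24  0.03 13.57] r [-0.001  0.007  0.003]
```

Run:
```python
from h import *
crop("pics/scene15.png","pics/s15c.png",290,160,390,260,7)
for n,o,s in(("scene",(290,160),7),("top",(270,210),6)):
  for nm,c,r,z in(("lid",(.6137,-.0006),.024,.075),("lidlow",(.6137,-.0006),.024,.053),("jbase",(.6137,-.0006),.0225,0),("brim",(.5355,-.0078),.025,.07)):
    a=np.array([proj(n,[c[0]+r*np.cos(t),c[1]+r*np.sin(t),z]) for t in np.linspace(0,6.28,90)]);a=(a-o+.5)*s;print(n,nm,a.min(0).round(),a.max(0).round())
  im=cv2.imread(f"pics/{n}15.png");hsv=cv2.cvtColor(im,cv2.COLOR_BGR2HSV);m=cv2.inRange(hsv,(0,150,60),(6,255,255))
  for k in cv2.findContours(m,0,2)[0]:
    if 200<cv2.contourArea(k)<500:
      x,y,w,h=cv2.boundingRect(k);print(n,"red",(x-o[0])*s,(y-o[1])*s,(x+w-o[0])*s,(y+h-o[1])*s)
```

```text
scene lid [144. 304.] [323. 436.]
scene lidlow [144. 359.] [321. 491.]
scene jbase [151. 489.] [310. 611.]
scene brim [302. 148.] [482. 276.]
scene red 1652 707 1792 833
scene red 133 301 308 476
top lid [203.  97.] [329. 219.]
top lidlow [204. 111.] [328. 232.]
top jbase [211. 148.] [322. 257.]
top brim [214. 298.] [347. 429.]
top red 216 102 336 228
```

View pics/s15c.png

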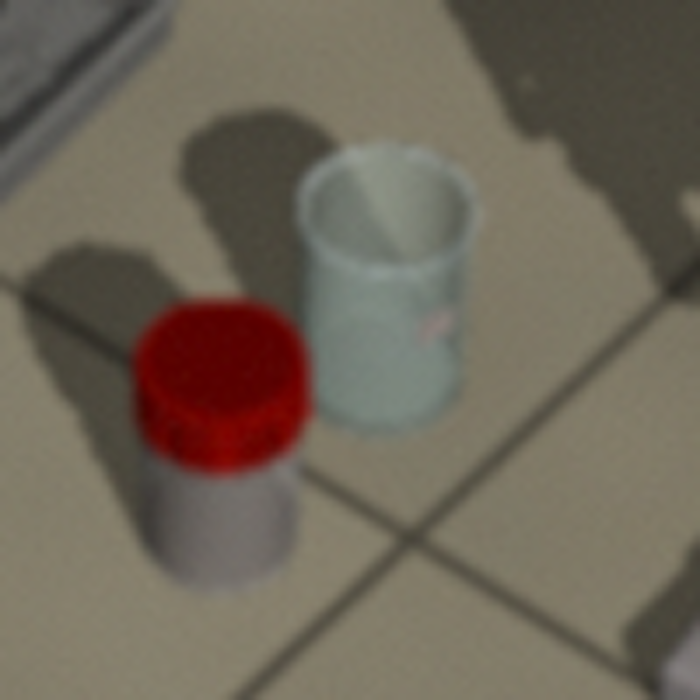

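Jar stands upright behind the beaker: top view gives 76.5 mm centre distance (gap about 29 mm), about 3 mm sideways. Going on to the dropper bottle.

```bash
python3 -m handwheel '[{"dx":0.2,"dy":0,"dz":1.5,"rx":0,"ry":0.007,"rz":0,"gripper":1},{"dx":0.2,"dy":0,"dz":3,"rx":0,"ry":0.007,"rz":0,"gripper":1},{"dx":0.2,"dy":0,"dz":4.5,"rx":0,"ry":0.007,"rz":0,"gripper":1},{"dx":0.2,"dy":0,"dz":5.5,"rx":0,"ry":0.007,"rz":0,"gripper":1},{"dx":0.2,"dy":0,"dz":5.5,"rx":0,"ry":0.007,"rz":0,"gripper":1}]'; python3 go.py .578 .348 .02 0
python3 - <<'E'
from h import *
cv2.imwrite("pics/s16.png",env.grab_frame("scene")[:,:,::-1]);crop("pics/s16.png","pics/s16c.png",420,220,560,350,5)
E
```

```text
clock: 22.03
ee_pos: [0.577, 0.3468, 0.0983]
ee_rot: [1.0, 0.001, -0.002, 0.001]
force: [-0.9, -0.6, -0.6]
gripper_width: 0.0857
t 22.03 pos [0.577  0.3468 0.0983] yaw 0.1 F [-0.9 -0.6 -0.6] w 0.0857 j [-0.62  0.79  0.08  1.49 -0.07  0.87 -2.08]
d cm [ 0.13 -0.14  7.83] r [0.001 0.004 0.002]
```

View pics/s16c.png

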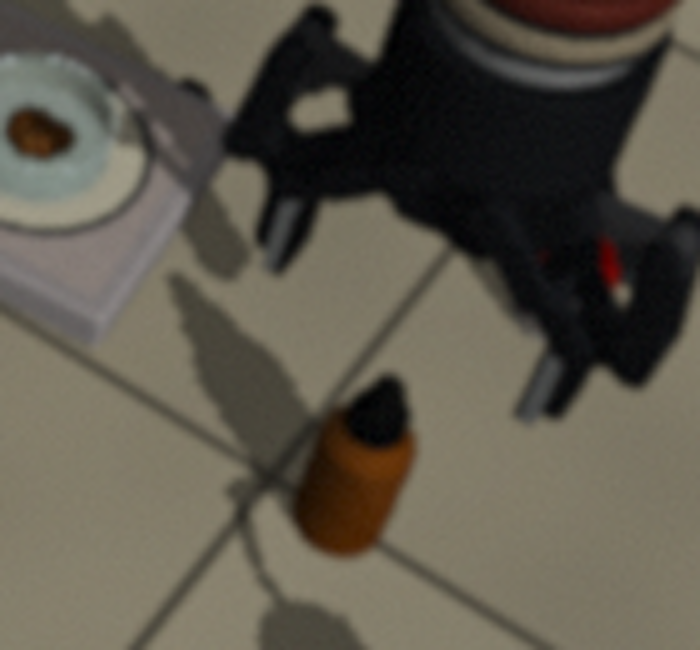

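```bash
python3 -m handwheel '[{"dx":0.1,"dy":-0.1,"dz":1.5,"rx":0,"ry":0,"rz":0,"gripper":1},{"dx":0.1,"dy":-0.1,"dz":3,"rx":0,"ry":0,"rz":0,"gripper":1},{"dx":0.1,"dy":-0.1,"dz":4.5,"rx":0,"ry":0,"rz":0,"gripper":1},{"dx":0.1,"dy":-0.1,"dz":5.5,"rx":0,"ry":0,"rz":0,"gripper":1},{"dx":0.1,"dy":-0.1,"dz":6,"rx":0,"ry":0,"rz":0,"gripper":1}]'; python3 -m handwheel '[{"dx":0,"dy":0,"dz":0.5,"rx":0,"ry":0,"rz":0,"gripper":1},{"dx":0,"dy":0,"dz":1,"rx":0,"ry":0,"rz":0,"gripper":1},{"dx":0,"dy":0,"dz":1.6,"rx":0,"ry":0,"rz":0,"gripper":1},{"dx":0,"dy":0,"dz":1.6,"rx":0,"ry":0,"rz":0,"gripper":1}]'; python3 go.py .578 .348 .02 0
```

```text
clock: 22.5
ee_pos: [0.5786, 0.3481, 0.0392]
ee_rot: [1.0, 0.001, -0.001, 0.0]
force: [-1.1, -0.7, 0.9]
gripper_width: 0.085
clock: 22.83
ee_pos: [0.5782, 0.3479, 0.0224]
ee_rot: [1.0, 0.001, -0.002, 0.001]
force: [-0.5, -0.6, 0.5]
gripper_width: 0.0855
t 22.83 pos [0.5782 0.3479 0.0224] yaw 0.1 F [-0.5 -0.6  0.5] w 0.0855 j [-0.61  0.89  0.07  1.52 -0.08  0.74 -2.08]
d cm [-0.02 -0.01  0.24] r [0.001 0.004 0.002]
```

```bash
python3 -m handwheel '[{"dx":0,"dy":0,"dz":0.2,"rx":0,"ry":0.004,"rz":0,"gripper":0.7},{"dx":0,"dy":0,"dz":0.2,"rx":0,"ry":0.004,"rz":0,"gripper":0.5},{"dx":0,"dy":0,"dz":0.2,"rx":0,"ry":0.004,"rz":0,"gripper":0.4},{"dx":0,"dy":0,"dz":0.2,"rx":0,"ry":0.004,"rz":0,"gripper":0.3},{"dx":0,"dy":0,"dz":0.2,"rx":0,"ry":0.004,"rz":0,"gripper":0.2}]' 30; python3 -m handwheel '[{"dx":0,"dy":0,"dz":0,"rx":0,"ry":0,"rz":0,"gripper":0.2},{"dx":0,"dy":0,"dz":0,"rx":0,"ry":0,"rz":0,"gripper":0.2},{"dx":0,"dy":0,"dz":0,"rx":0,"ry":0,"rz":0,"gripper":0.2},{"dx":0,"dy":0,"dz":0,"rx":0,"ry":0,"rz":0,"gripper":0.2}]' 40;  python3 go.py .578 .348 .02 0
```

```text
clock: 23.25
ee_pos: [0.5785, 0.3481, 0.021]
ee_rot: [1.0, 0.001, 0.001, 0.0]
force: [-0.3, 0.7, -0.9]
gripper_width: 0.0318
clock: 23.58
ee_pos: [0.5785, 0.3481, 0.021]
ee_rot: [1.0, 0.001, 0.001, 0.0]
force: [-0.2, -0.1, -0.2]
gripper_width: 0.0318
t 23.58 pos [0.5785 0.3481 0.021 ] yaw 0.1 F [-0.2 -0.1 -0.2] w 0.0318 j [-0.61  0.89  0.07  1.53 -0.08  0.73 -2.08]
d cm [-0.05  0.01  0.1 ] r [ 0.001 -0.001  0.002]
```

```bash
python3 -m handwheel '[{"dx":0,"dy":0,"dz":-1,"rx":0,"ry":0,"rz":0,"gripper":0.2},{"dx":0,"dy":0,"dz":-2.5,"rx":0,"ry":0,"rz":0,"gripper":0.2},{"dx":0,"dy":0,"dz":-4.5,"rx":0,"ry":0,"rz":0,"gripper":0.2},{"dx":0,"dy":0,"dz":-6,"rx":0,"ry":0,"rz":0,"gripper":0.2},{"dx":0.4,"dy":1.4,"dz":-6.5,"rx":0,"ry":0,"rz":0,"gripper":0.2}]'; python3 go.py .6246 .1889 .08 0
python3 - <<'E'
from h import *
cv2.imwrite("pics/s17.png",env.grab_frame("scene")[:,:,::-1]);crop("pics/s17.png","pics/s17c.png",420,220,560,350,5)
E
```

```text
clock: 24.0
ee_pos: [0.5824, 0.3395, 0.0895]
ee_rot: [1.0, 0.004, 0.003, -0.003]
force: [0.1, 2.1, -0.5]
gripper_width: 0.0321
t 24.0 pos [0.5824 0.3395 0.0895] yaw 0.5 F [ 0.1  2.1 -0.5] w 0.0321 j [-0.6   0.79  0.07  1.5  -0.07  0.84 -2.06]
d cm [ 4.1  15.1   0.87] r [-0.007 -0.005  0.008]
```

View pics/s17c.png

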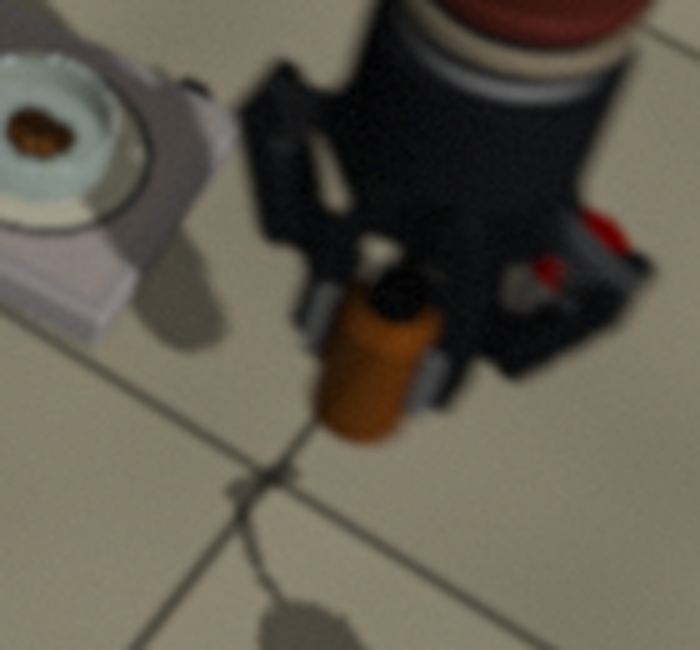

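The bottle is held upright by its body (crop 380,360), teat under the palm.

```bash
python3 -m handwheel '[{"dx":0.8,"dy":2.8,"dz":0.5,"rx":0,"ry":0,"rz":0.008,"gripper":0.2},{"dx":1.6,"dy":6,"dz":0.5,"rx":0,"ry":0,"rz":0.008,"gripper":0.2},{"dx":2.5,"dy":9.2,"dz":0.5,"rx":0,"ry":0,"rz":0.008,"gripper":0.2},{"dx":3.4,"dy":12.2,"dz":0.5,"rx":0,"ry":0,"rz":0.008,"gripper":0.2},{"dx":3.9,"dy":14.4,"dz":0.5,"rx":0,"ry":0,"rz":0.008,"gripper":0.2}]'; python3 -m handwheel '[{"dx":0,"dy":0.2,"dz":0,"rx":0,"ry":0,"rz":0,"gripper":0.2},{"dx":0,"dy":0.2,"dz":0,"rx":0,"ry":0,"rz":0,"gripper":0.2}]';python3 go.py .6246 .1889 .03 0
```

```text
clock: 24.47
ee_pos: [0.6252, 0.181, 0.0839]
ee_rot: [1.0, -0.006, 0.003, 0.003]
force: [0.2, -0.4, -0.6]
gripper_width: 0.032
clock: 24.63
ee_pos: [0.6254, 0.1739, 0.0832]
ee_rot: [1.0, -0.009, 0.002, 0.004]
force: [0.1, 0.7, -0.3]
gripper_width: 0.0317
t 24.63 pos [0.6254 0.1739 0.0832] yaw -1.1 F [ 0.1  0.7 -0.3] w 0.0317 j [-0.35  0.77  0.07  1.58 -0.05  0.79 -1.85]
d cm [-0.14 -1.55  5.3 ] r [ 0.009 -0.005 -0.019]
```

```bash
python3 -m handwheel '[{"dx":0,"dy":-0.7,"dz":0,"rx":0.009,"ry":-0.005,"rz":-0.019,"gripper":0.2},{"dx":-0.1,"dy":-1.5,"dz":0,"rx":0.009,"ry":-0.005,"rz":-0.019,"gripper":0.2},{"dx":-0.1,"dy":-1.5,"dz":0.5,"rx":0.009,"ry":-0.005,"rz":-0.019,"gripper":0.2},{"dx":-0.1,"dy":-1.5,"dz":1.5,"rx":0.009,"ry":-0.005,"rz":-0.019,"gripper":0.2},{"dx":-0.1,"dy":-1.5,"dz":2.5,"rx":0.009,"ry":-0.005,"rz":-0.019,"gripper":0.2}]'; python3 -m handwheel '[{"dx":0,"dy":0,"dz":0,"rx":0,"ry":0,"rz":0,"gripper":0.2},{"dx":0,"dy":0,"dz":0,"rx":0,"ry":0,"rz":0,"gripper":0.2}]';python3 go.py .6246 .1889 .021 0
```

```text
clock: 25.05
ee_pos: [0.6243, 0.1907, 0.0572]
ee_rot: [1.0, 0.002, -0.0, -0.001]
force: [-0.4, -0.6, -0.3]
gripper_width: 0.0317
clock: 25.22
ee_pos: [0.6229, 0.1912, 0.0555]
ee_rot: [1.0, 0.002, -0.002, -0.0]
force: [0.6, -0.5, -0.6]
gripper_width: 0.0316
t 25.22 pos [0.6229 0.1912 0.0555] yaw 0.2 F [ 0.6 -0.5 -0.6] w 0.0316 j [-0.36  0.81  0.05  1.58 -0.06  0.75 -1.85]
d cm [0.18 0.23 3.44] r [-0.     0.004  0.004]
```

```bash
python3 -m handwheel '[{"dx":0.2,"dy":0.2,"dz":0.8,"rx":0,"ry":0.004,"rz":0,"gripper":0.2},{"dx":0.2,"dy":0.2,"dz":1.6,"rx":0,"ry":0.004,"rz":0,"gripper":0.2},{"dx":0.2,"dy":0.2,"dz":2.4,"rx":0,"ry":0.004,"rz":0,"gripper":0.2},{"dx":0.2,"dy":0.2,"dz":3,"rx":0,"ry":0.004,"rz":0,"gripper":0.2},{"dx":0.2,"dy":0.2,"dz":3,"rx":0,"ry":0.004,"rz":0,"gripper":0.2}]'; python3 go.py .6246 .1889 .021 0
python3 - <<'E'
from h import *
cv2.imwrite("pics/s18.png",env.grab_frame("scene")[:,:,::-1]);crop("pics/s18.png","pics/s18c.png",360,180,500,300,5)
a=np.array([proj("scene",[.6246+.0165*np.cos(t),.1889+.0165*np.sin(t),.004]) for t in np.linspace(0,6.28,90)]);a=(a-[360,180]+.5)*5;print(a.min(0),a.max(0))
E
```

```text
clock: 25.63
ee_pos: [0.6235, 0.1886, 0.0234]
ee_rot: [1.0, 0.002, -0.001, 0.0]
force: [-0.9, 0.3, -1.2]
gripper_width: 0.0318
t 25.63 pos [0.6235 0.1886 0.0234] yaw 0.2 F [-0.9  0.3 -1.2] w 0.0318 j [-0.35  0.86  0.05  1.6  -0.06  0.69 -1.85]
d cm [ 0.11 -0.03  0.24] r [0.001 0.003 0.004]
[149.0820844  521.41469969] [239.3545537  595.50378781]
```

View pics/s18c.png

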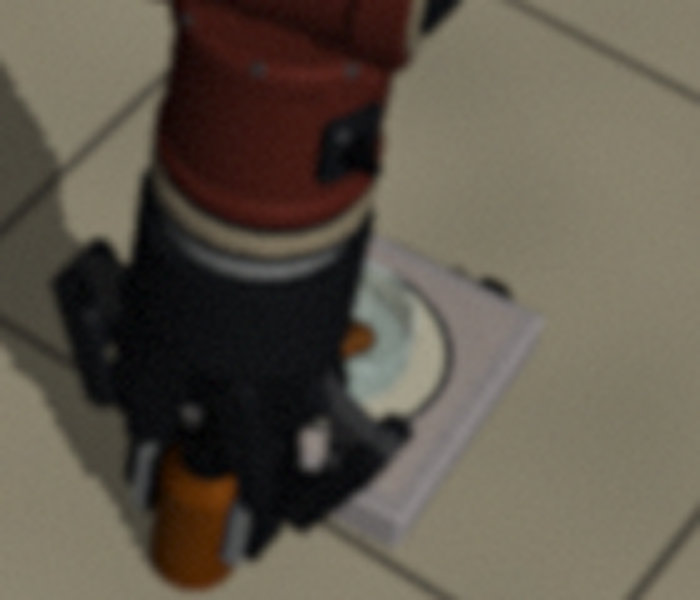

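```bash
python3 -m handwheel '[{"dx":0.1,"dy":0,"dz":0.1,"rx":0,"ry":0,"rz":0,"gripper":0.2},{"dx":0.1,"dy":0,"dz":0.2,"rx":0,"ry":0,"rz":0,"gripper":0.2},{"dx":0.1,"dy":0,"dz":0.27,"rx":0,"ry":0,"rz":0,"gripper":0.2},{"dx":0.1,"dy":0,"dz":0.27,"rx":0,"ry":0,"rz":0,"gripper":0.2}]'; python3 go.py .6246 .1889 .021 0
```

```text
clock: 26.02
ee_pos: [0.6252, 0.1889, 0.0217]
ee_rot: [1.0, 0.002, -0.001, 0.0]
force: [0.4, 0.5, -0.4]
gripper_width: 0.0317
t 26.02 pos [0.6252 0.1889 0.0217] yaw 0.2 F [ 0.4  0.5 -0.4] w 0.0317 j [-0.35  0.86  0.05  1.59 -0.06  0.69 -1.85]
d cm [-0.06 -0.    0.07] r [0.    0.001 0.004]
```

```bash
python3 -m handwheel '[{"dx":0,"dy":0,"dz":0.07,"rx":0,"ry":0,"rz":0,"gripper":0.2},{"dx":0,"dy":0,"dz":0.12,"rx":0,"ry":0,"rz":0,"gripper":0.2},{"dx":0,"dy":0,"dz":0.12,"rx":0,"ry":0,"rz":0,"gripper":0.2}]'; python3 go.py .6246 .1889 .021 0
```

```text
clock: 26.27
ee_pos: [0.6254, 0.189, 0.021]
ee_rot: [1.0, 0.002, -0.0, -0.0]
force: [0.9, -1.2, 1.4]
gripper_width: 0.0316
t 26.27 pos [0.6254 0.189  0.021 ] yaw 0.2 F [ 0.9 -1.2  1.4] w 0.0316 j [-0.35  0.86  0.05  1.6  -0.06  0.69 -1.85]
d cm [-0.08  0.01 -0.  ] r [-0.     0.001  0.004]
```

```bash
python3 -m handwheel '[{"dx":0,"dy":0,"dz":0,"rx":0,"ry":0,"rz":0,"gripper":0.45},{"dx":0,"dy":0,"dz":0,"rx":0,"ry":0,"rz":0,"gripper":0.6},{"dx":0,"dy":0,"dz":0,"rx":0,"ry":0,"rz":0,"gripper":0.8},{"dx":0,"dy":0,"dz":0,"rx":0,"ry":0,"rz":0,"gripper":0.8},{"dx":0,"dy":0,"dz":0,"rx":0,"ry":0,"rz":0,"gripper":0.8}]';python3 -m handwheel '[{"dx":0,"dy":0,"dz":-1.5,"rx":0,"ry":0,"rz":0,"gripper":0.8},{"dx":0,"dy":0,"dz":-4,"rx":0,"ry":0,"rz":0,"gripper":0.8},{"dx":0,"dy":0,"dz":-7,"rx":0,"ry":0,"rz":0,"gripper":0.8},{"dx":0,"dy":0,"dz":-10,"rx":0,"ry":0,"rz":0,"gripper":0.8},{"dx":0,"dy":0,"dz":-14,"rx":0,"ry":0,"rz":0,"gripper":0.8}]'; python3 -m handwheel '[{"dx":-1,"dy":-3,"dz":-2,"rx":0,"ry":0,"rz":0,"gripper":1},{"dx":-2,"dy":-6,"dz":-3,"rx":0,"ry":0,"rz":0,"gripper":1},{"dx":-3,"dy":-10,"dz":-3,"rx":0,"ry":0,"rz":0,"gripper":1},{"dx":-5,"dy":-14,"dz":-3,"rx":0,"ry":0,"rz":0,"gripper":1},{"dx":-7,"dy":-18,"dz":-3,"rx":0,"ry":0,"rz":0,"gripper":1}]'; python3 go.py .4 .4 .2 0;python3 -m handwheel '[{"dx":-3,"dy":-1,"dz":0,"rx":0,"ry":0,"rz":0,"gripper":1},{"dx":-6,"dy":-3,"dz":0,"rx":0,"ry":0,"rz":0,"gripper":1},{"dx":-9,"dy":-5,"dz":0,"rx":0,"ry":0,"rz":0,"gripper":1},{"dx":-11,"dy":-6,"dz":0,"rx":0,"ry":0,"rz":0,"gripper":1},{"dx":-11,"dy":-6,"dz":0,"rx":0,"ry":0,"rz":0,"gripper":1}]'; python3 go.py .4 .4 .2 0
python3 - <<'E'
from h import *
for n in("top","scene"):cv2.imwrite(f"pics/{n}19.png",env.grab_frame(n)[:,:,::-1])
crop("pics/top19.png","pics/t19c.png",200,200,340,320,5)
E
```

```text
clock: 26.68
ee_pos: [0.6254, 0.189, 0.0209]
ee_rot: [1.0, 0.002, -0.0, -0.0]
force: [0.3, 0.3, -0.2]
gripper_width: 0.068
clock: 27.1
ee_pos: [0.6238, 0.1885, 0.1601]
ee_rot: [1.0, 0.002, -0.003, 0.001]
force: [0.2, 0.8, -0.6]
gripper_width: 0.0684
clock: 27.52
ee_pos: [0.5555, 0.3642, 0.1907]
ee_rot: [1.0, 0.001, -0.002, 0.0]
force: [1.6, -0.6, -0.7]
gripper_width: 0.0853
t 27.52 pos [0.5555 0.3642 0.1907] yaw 0.2 F [ 1.6 -0.6 -0.7] w 0.0853 j [-0.65  0.68  0.07  1.43 -0.05  1.04 -2.14]
d cm [-15.55  -3.62  -0.86] r [0.001 0.005 0.003]
clock: 27.93
ee_pos: [0.4379, 0.4293, 0.1911]
ee_rot: [1.0, 0.007, -0.005, -0.001]
force: [-1.1, 0.8, -0.4]
gripper_width: 0.0854
t 27.93 pos [0.4379 0.4293 0.1911] yaw 0.8 F [-1.1  0.8 -0.4] w 0.0854 j [-0.84  0.6   0.06  1.58 -0.05  0.97 -2.32]
d cm [-3.84  2.88 -0.85] r [-0.002  0.011  0.014]
```

View pics/t19c.png

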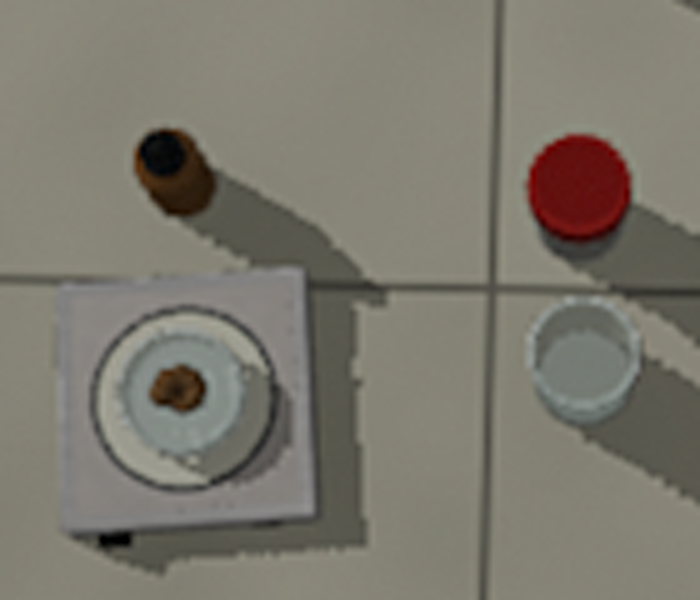

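View pics/scene19.png

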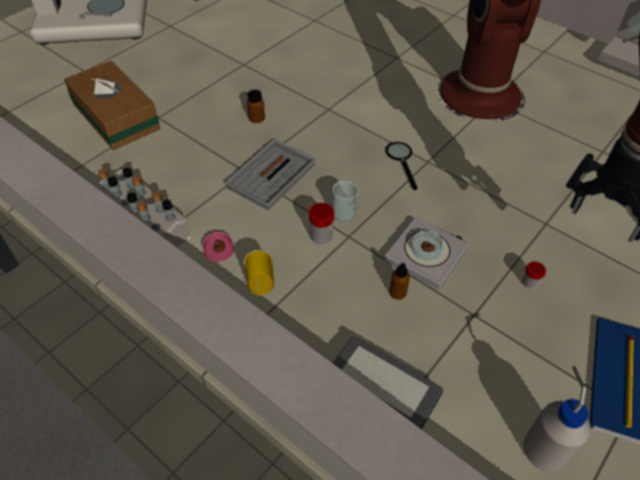

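Run:
```python
from h import *
f=lambda x,y:(200+(x+.5)/5-.5,200+(y+.5)/5-.5)
pc=np.array([.5185,.1793]);e=np.array([.9959,.0906]);l=np.array([-e[1],e[0]])
def rep(n,p,o):
    d=np.array(p)[:2]-o;print(n,np.round(p[:2],4),"fwd",round(d@e,4),"lat",round(d@l,4))
gl=ray("top",f(185,399),.02);rep("glass",gl,pc)
rep("dropbase",ray("top",f(181,181),0),pc);rep("dropshoulder",ray("top",f(171,165),.052),pc);rep("collar",ray("top",f(161,153),.068),pc)
b=ray("top",f(583,354),.07);j=ray("top",f(579,187),.075);rep("jar-beaker",j,b[:2])
rep("dish",ray("top",f(184,392),.04),gl[:2])
tr=np.array([.5522,-.1942]);rep("beaker-mid",b,(gl[:2]+tr)/2)
crop("pics/scene19.png","pics/s19c.png",370,210,470,310,7)
g=lambda x,y:(370+(x+.5)/7-.5,210+(y+.5)/7-.5)
np.save("/tmp/x.npy",pc)
```

```text
glass [0.5181 0.179 ] fwd -0.0005 lat -0.0003
dropbase [0.6283 0.1903] fwd 0.1103 lat 0.001
dropshoulder [0.6232 0.1865] fwd 0.105 lat -0.0023
collar [0.6248 0.1887] fwd 0.1068 lat -0.0003
jar-beaker [ 0.611  -0.0043] fwd 0.0762 lat -0.0035
dish [0.5183 0.1764] fwd -0.0 lat -0.0026
beaker-mid [ 0.5348 -0.0076] fwd -0.0004 lat -0.0
```

View pics/s19c.png

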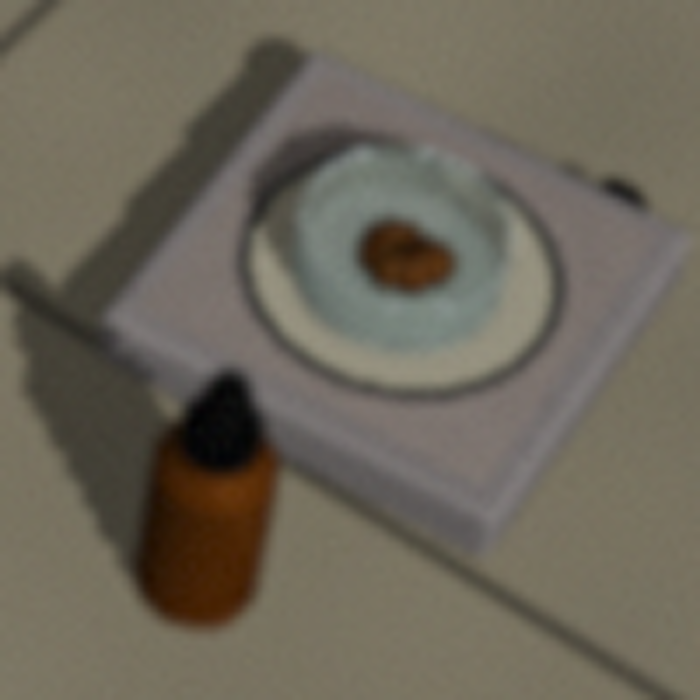

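Everything is within about 3–4 mm, and the arm is clear. I'll let it settle and hand in.

```bash
python3 -m handwheel '[{"dx":0,"dy":0,"dz":0,"rx":0,"ry":0,"rz":0,"gripper":1},{"dx":0,"dy":0,"dz":0,"rx":0,"ry":0,"rz":0,"gripper":1},{"dx":0,"dy":0,"dz":0,"rx":0,"ry":0,"rz":0,"gripper":1},{"dx":0,"dy":0,"dz":0,"rx":0,"ry":0,"rz":0,"gripper":1},{"dx":0,"dy":0,"dz":0,"rx":0,"ry":0,"rz":0,"gripper":1}]'
python3 - <<'E'
from rig import env
print(env.get_state()["qd"].round(3));print(env.hand_in())
E
```

```text
clock: 28.45
ee_pos: [0.445, 0.4241, 0.1912]
ee_rot: [1.0, 0.002, -0.002, 0.001]
force: [0.6, -0.2, 0.1]
gripper_width: 0.0853
[-0.003 -0.003 -0.004  0.001  0.001  0.001 -0.   ]
the job is handed in; nothing more can be done
None
```

I placed the petri dish, beaker, large jar and dropper bottle in the order asked. Each was set down with light contact and left upright. I handed in at about 28.5 s with the arm clear of everything, and the small jar, flat-capped bottle and look-alikes were left alone.

My last checks, mainly from the top camera, where one pixel is about 2.3 mm:

| Item | Result |
|---|---|
| Petri dish | About 2.6 mm sideways from the glass centre in the top view; the scene view showed it within about 1 mm |
| Beaker | Within 1 mm of the midpoint between plate and tray |
| Large jar | About 29 mm clear behind the beaker, 2–3.5 mm sideways in the camera views; the arm's own reading put it on line |
| Dropper bottle | 28.5–34 mm clear of the plate's edge depending on which part I measured (30 mm at the collar), within about 2 mm sideways |

I did not correct the small disagreements for the dish and jar, as they are close to the 2 mm camera calibration error.

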